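Set the straightedge of a plate-scoring board against its two stops and clamp it

TASK

Get the scoring board ready for cutting the glass plate: slide the loose straightedge away from you along the side rails until its far edge bears on both stop posts at the same time, pressing it lightly against the two for a moment without forcing them. Then swing the hold-down bar down so that it clamps the right-hand end of the straightedge, and leave the straightedge touching both stops, with the stops, the glass plate and everything else where they were.

Things in the scene. Friction and masses are not known exactly. Their poses are not given: they have to be found in the camera images.
- board: scoring board, a grey slab fixed on the bench, 230 mm deep (x), 386 mm wide (y), a flat metal side rail (57 mm wide, top 20 mm above the bench) along its left and right side, rail middles at y = +136.5 and -136.5 mm. Origin under its middle, on the bench; at yaw 0 x points away from the robot, y left, z up
- straightedge: loose bare metal bar, 336 mm long (its y), 46 mm wide (x), 8 mm thick, about 0.35 to 0.6 kg, lying across both side rails, which have slick glide strips: it slides at about 0.5 to 2 N and pivots about one stop at 1 to 4 N. Origin in the middle of its underside; x points to its far, working edge, 23 mm from the origin; near edge 23 mm the other way
- straightedge_rib (a point): middle of the straightedge's grip rib, 14 mm wide, 110 mm long, standing from 8 to 25 mm above the bar's underside; this point is 6 mm nearer the robot than the bar's middle line and 16 mm above its underside; axes as the straightedge's
- stop_left: slot in the left rail with the stop post clamped in it. Origin: middle of the post's range, at rail-top level (x 26, y 120 mm on the board), axes as the board's. The post (steel, 12 mm diameter, 14 mm high, then an 18 mm knurled nut, 25 mm in all) is set anew each time, its axis anywhere from x -20 to +20 mm of this origin. Finger-tight: over 10 N from the bar forces it
- stop_right: the same in the right rail (y -120 mm on the board); its post is set independently of the left one, so the two posts are seldom level. The posts themselves are not measured: they are found by feel or by eye. In the rules the posts are stop_left_post_c0 and stop_right_post_c0
- holddown: hold-down, 0.18 kg, starts swung up. Origin on its hinge line, which runs along board x at y = -194 mm, 33.5 mm above the bench. Two arms carry a bar 118 mm long, 18 mm wide, 46 mm from the hinge line. Swings inward and down about its x; angle 0 shut, 0.8 to 1.15 rad at start. Stiff hinge: 3 to 5 N moves the bar, it stays where left
- holddown_pad (a point): centre of the top of the rubber thumb pad (34 by 24 mm) on the hold-down's bar: 10 mm along x, 49 mm from the hinge line (y), 8.5 mm above it (z) in the hold-down's axes; z points square out of the pad. With the straightedge clamped it is about 44 mm above the bench
- tlc_plate: the glass plate, 150 by 196 by 3 mm, lying loose on the board between the rails, its top 17 mm above the bench and 3 mm below the straightedge; origin in the middle of its underside
- wash_bottle: squeeze wash bottle with a bent spout, a bystander to be left alone; origin in the middle of its underside
- bottle_salt: white reagent bottle, a bystander to be left alone; origin in the middle of its underside
- cylinder_100: tall narrow measuring cylinder, a bystander to be left alone; origin in the middle of its underside
- timer: small flat lab timer, a bystander to be left alone; origin in the middle of its underside
- marker: marker pen lying near the bench's front edge, a bystander to be left alone; origin in the middle of its underside
- tape_roll: roll of label tape, a bystander to be left alone; origin in the middle of its underside
- rubber_stopper: small tapered rubber stopper, a bystander to be left alone; origin in the middle of its underside

How it is judged:
By the outcome, as a careful person would: the job done as asked, in the order asked, and still so for the second after the job is handed in, with the robot touching nothing.
It also fails if it takes over 54 s, if anything falls off the work surface, if the arm or the gripper's body presses on something with over 40 N, if the wrist force passes 120 N, or if a joint passes its speed limit or range.

ROBOT

A 6-joint arm with a two-finger parallel gripper is mounted at the origin on a cart in front of the work surface, level with it; the furniture and walls round the work are solid. World frame = base frame: x ahead of the robot, y to its left, z up, the work surface at z = 0. Lengths are in mm, angles in degrees, forces in N, time in s.
With the tool pointing down it reaches from about 350 to 850 mm from the base axis. Payload 8.1 kg.
Tool frame: the origin (TCP) lies on the mounting face of the last link; the fingertips stand 173 mm ahead of it and the grasp point (between the pads) lies 155 mm ahead of it; z points along the fingers, y is the direction in which the jaws open and shut (so a half turn about z gives the same grasp; the last joint's range is limited). The gripper opens to 85 mm and grips with 20 to 120 N. Pads are 22 mm wide; open, the fingers measure 114 mm over their backs; the gripper's body (76 mm by 85 mm) begins 54 mm behind the grasp point. The pads swing forward as they close: fully open they stand 13 mm farther back than shut.
Start: joints at [-75.596, 7.471, 85.268, -0, 87.261, -4.893], TCP at [198.302, -566.289, 404.692] pointing down, gripper open.
Joint ranges: [-169.43, 169.43], [-51.17, 129.36], [1.28, 143.12], [-76.62, 256.62], [0, 156.53], [-152.29, 152.29]. Speed limits (degrees/s): [136.94, 136.94, 159.86, 180, 180, 180].

INTERFACE

Orientations are given as [roll, pitch, yaw] about the fixed x, y, z axes, in that order (R = Rz(yaw) Ry(pitch) Rx(roll)).
In Python, from bench import * gives the robot as it stands.
- The arm moves only by the tool arm_command, never from a script. Its argument "plan" is a list of rows, each an object of numbers: "jaw": the closure, from 0 (fully open) to 1 (shut); "dx", "dy", "dz": the shift along the tool's x, y, z in mm; "wx", "wy", "wz": the turn, a rotation vector about the tool's x, y, z in rad. A call has 1 to 12 rows; each row is the pose to reach, as a shift and turn from the pose commanded when the call began, along the tool's axes at that moment; what a row does not reach only later rows make up. A row lasts 1/10 s, in which the tool goes at most 50 mm and 8.59 degrees, less where a joint would pass 70% of its speed; a pose out of reach is approached as far as the arm can. A call with a gripper value outside its range is refused whole. The fingers move at their own pace and stop on an object; "squeeze" is the grip in N (left out, the last holds). Time passes only in rows, so rows that repeat a pose let the fingers close. It gives the time, the measured TCP pose, the force and the opening at its end, in the units of the state.
- sense(): the state, without advancing time (a new reading comes with each control period).
- snapshot(name): name is "side" or "top" or "wrist"; returns a dict with "pixels" (480x640x3 uint8, red, green, blue), "fx", "fy", "cx", "cy" (pixels), "k1" (the pictures are not rectified: a ray, as slopes to the right and down, at radius r is drawn at 1 + k1 r^2 times it, then the intrinsics apply), "extrinsics" (4x4, takes a point from camera to world coordinates). Camera axes: x right, y up, looking along -z (the intrinsics and any distortion apply to the point x, -y, -z); pixel columns grow to the right and rows downward; lengths in mm; the calibration is good to about 2 mm. A picture is of the moment at which its call begins. There is no depth.
- hand_in(): hands the job in, once; it reports no verdict.
Trained networks look in the newest picture that a camera, given by its name, has taken for a name from the list of things; names that differ only in an ending like _2 or _b are one class to them, and where a whole thing is asked for, a point or a joint stands for the part that bears it (a point fixed in the world has none). Each returns a list of dicts, best first, with "score" (0 to 1); they miss things now and then, are a little off and sometimes report something else, mostly with a low value. They report only what shows in the picture. A call takes as long as a camera call.
- recognise(camera, target): "box" ([left, top, width, height] in pixels, round what is visible of it).
- pinpoint(camera, target): "pixel" ([column, row] in pixels: a listed point, or the origin of a listed thing).
The state is a dict: "time": time; "joint_pos": joint angles; "qd": joint speeds; "joint_efforts": joint torques, N m; "tool_pos": TCP position; "tcp_rot": TCP orientation; "ft_force": force on the tool from outside, world axes, zero at the start; "wrist_torque": the same for the moment, N m; "finger_gap": finger opening in mm.
Only numpy, scipy, OpenCV 4.12 (cv2) and the standard library are available. Lean on these libraries where they do the work, as an engineer would, in place of code of your own. Each camera call takes 0.05 s, during which the arm holds its last target.

## Working session

There is one attempt and no reset: what is moved stays moved. The work goes in short steps, Python scripts to look and compute and a tool call to move; the robot and the scene stay as the last step left them, time stands still between calls to the robot, and variables do not carry over. Pictures are saved under pics/ and viewed, and the job is handed in when it is done.

Besides the shell and the picture viewer there is one more tool, called after "Call:" as name(argument=value, ...), one argument or row to a line, values as JSON. arm_command: Moves the arm, as the interface text tells. Its arguments: {"type":"object","properties":{"plan":{"type":"array"},"squeeze":{"type":"number"}},"required":["plan"]}

```bash
ls; mkdir -p pics; python3 - <<'E'
from bench import *
import cv2,pickle
s=sense();print(s)
for c in ["side","top","wrist"]:
    d=snapshot(c);cv2.imwrite(f"pics/a_{c}.png",d["pixels"][:,:,::-1]);pickle.dump(d,open(f"pics/a_{c}.pkl","wb"))
    print(c,d["fx"],d["cx"],d["cy"],d["k1"],d["extrinsics"])
    if c!="wrist":
      for t in ["board","straightedge","straightedge_rib","stop_left","stop_right","holddown","holddown_pad","tlc_plate"]:
        print(t,[(round(r["score"],2),r["pixel"]) for r in pinpoint(c,t)][:2])
E
```

```text
pics
{'time': 0.0, 'joint_pos': array([-7.55969020e+01,  7.51658532e+00,  8.53295554e+01, -1.51379204e-03,
        8.72604633e+01, -4.89337998e+00]), 'qd': array([ 0.08177381,  0.02209952, -0.08380127, -0.05429931,  0.07207092,
       -0.0542258 ]), 'joint_efforts': array([ 1.21492511e-03, -5.69396281e+01, -5.00548053e+01, -1.23489172e-04,
        1.48564309e-02,  2.23206814e-05]), 'tool_pos': array([ 198.23069417, -566.06906417,  403.62607472]), 'tcp_rot': array([-1.79893656e+02, -7.58709832e-03,  1.92965447e+01]), 'ft_force': array([ 0.60641317, -0.17731694, -0.21107226]), 'wrist_torque': array([ 0.0053051 ,  0.02532696, -0.02343727]), 'finger_gap': 85.20174065806852}
side 489.5705782098579 323.86144081219834 239.54486021969151 -0.09328681237095944 [[ 9.22752495e-01  1.96084004e-01 -3.31781398e-01  1.38400292e+02]
 [-3.85237292e-01  4.44820813e-01 -8.08533656e-01 -1.26918820e+03]
 [-1.09572454e-02  8.73891016e-01  4.85998385e-01  7.03572699e+02]
 [ 0.00000000e+00  0.00000000e+00  0.00000000e+00  1.00000000e+00]]
board []
straightedge [(0.59, [291.4, 250.1])]
straightedge_rib [(0.8,
[... 537 characters left out ...]
  0.00000000e+00  1.00000000e+00]]
board [(0.36, [258.2, 234.2])]
straightedge [(0.68, [315.5, 260.9])]
straightedge_rib [(0.57, [315.3, 259.6]), (0.56, [312.0, 234.3])]
stop_left [(0.51, [260.4, 229.6])]
stop_right [(0.46, [356.4, 213.8])]
holddown [(0.69, [391.8, 219.8])]
holddown_pad [(0.56, [381.7, 211.0])]
tlc_plate [(0.56, [314.1, 234.3])]
wrist 423.2764848419296 323.12123437887107 238.09297595996722 -0.008881702188479447 [[ 3.31339638e-01  8.97800025e-01  2.90119218e-01  2.72493315e+02]
 [-9.43511369e-01  3.15477167e-01  1.01293899e-01 -5.40394502e+02]
 [-5.84324222e-04 -3.07293464e-01  9.51614620e-01  3.73994577e+02]
 [ 0.00000000e+00  0.00000000e+00  0.00000000e+00  1.00000000e+00]]
```

View pics/a_side.png

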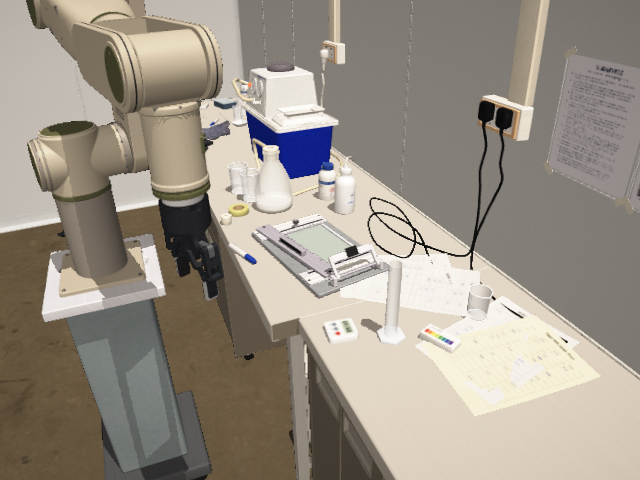

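View pics/a_top.png

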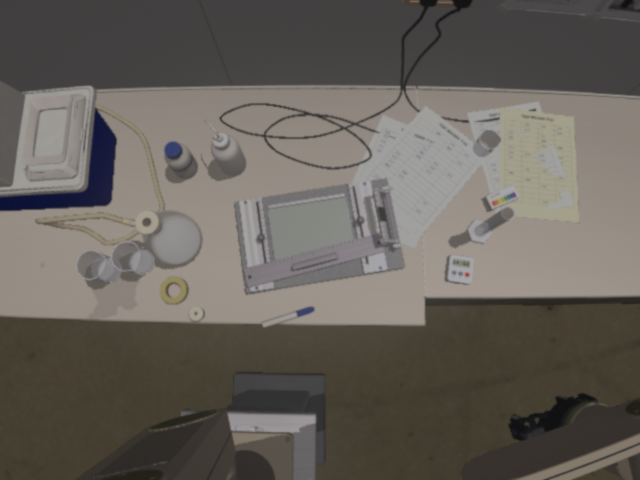

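View pics/a_wrist.png

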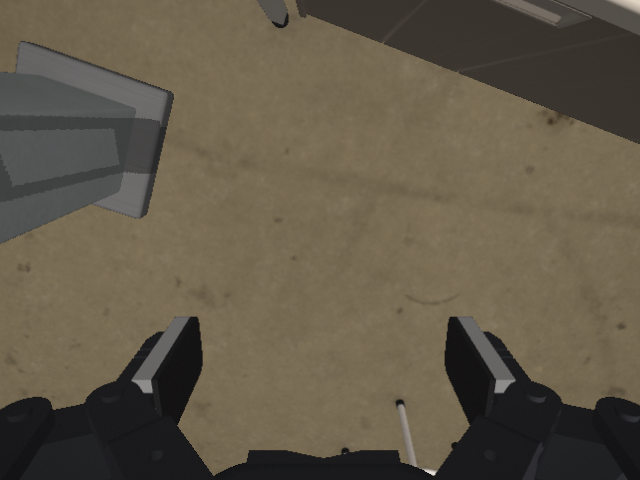

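```bash
python3 - <<'E'
import cv2
for c,(x,y,w,h) in {"top":(230,175,190,120),"side":(220,150,190,140)}.items():
    im=cv2.imread(f"pics/a_{c}.png")[y:y+h,x:x+w]
    cv2.imwrite(f"pics/a_{c}_z.png",cv2.resize(im,None,fx=4,fy=4,interpolation=cv2.INTER_CUBIC))
E
```

```text
(no output)
```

View pics/a_top_z.png

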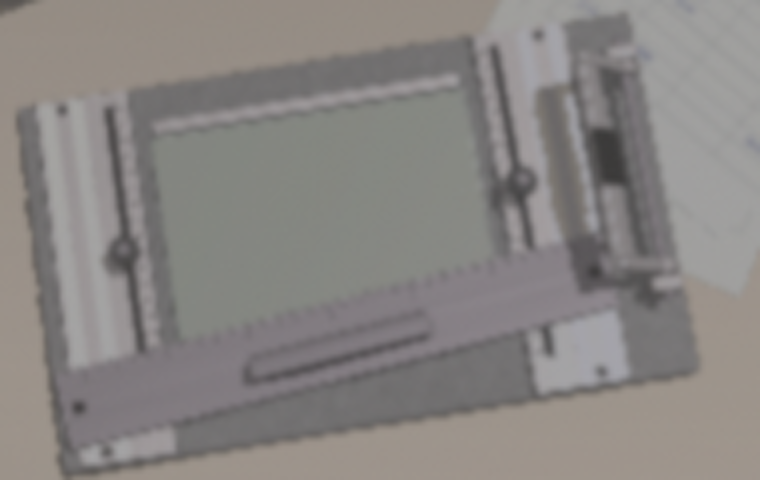

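View pics/a_side_z.png

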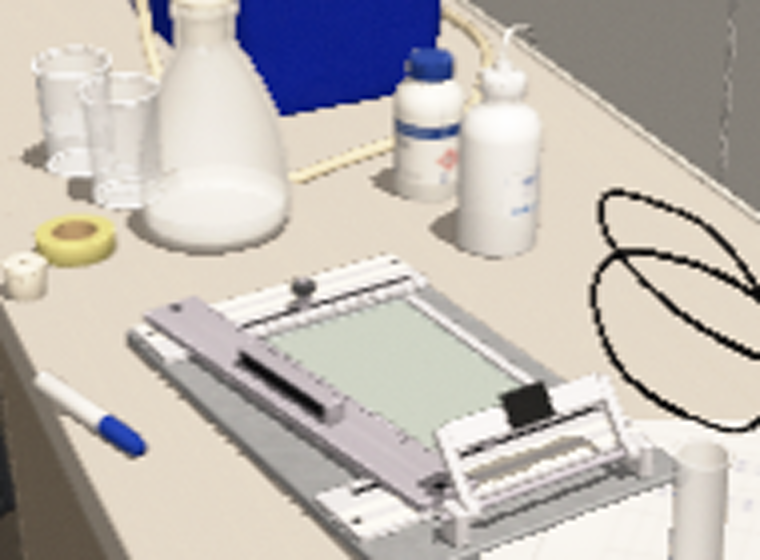

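Both posts are visible in the top view, at about (260,237) and (359,220). The bar is tilted slightly relative to the board, and the hold-down is up at about (382,214). Next I'll get a rough localisation, then a closer wrist view.

```bash
cat > h.py <<'E'
import numpy as np,cv2,pickle
def cam(d):
    K=np.array([[d["fx"],0,d["cx"]],[0,d["fy"],d["cy"]],[0,0,1.]]);return K,np.array([d["k1"],0,0,0,0.]),np.array(d["extrinsics"])
def onz(d,px,z):
    K,D,E=cam(d);o=cv2.undistortPoints(np.array(px,float).reshape(-1,1,2),K,D)[:,0]
    r=np.c_[o[:,0],-o[:,1],-np.ones(len(o))]@E[:3,:3].T;c=E[:3,3]
    return c+r*((z-c[2])/r[:,2])[:,None]
def proj(d,P):
    K,D,E=cam(d);P=np.atleast_2d(np.array(P,float));p=(P-E[:3,3])@E[:3,:3];q=p*[1,-1,-1]
    return cv2.projectPoints(q,np.zeros(3),np.zeros(3),K,D)[0][:,0]
E
python3 - <<'E'
from h import *
d=pickle.load(open("pics/a_top.pkl","rb"))
z=lambda x,y:(230+(x+.5)/4-.5,175+(y+.5)/4-.5)
for n,p,h in [("BL",z(62,475),12),("FL",z(18,107),12),("FR",z(630,14),12),("BR",z(697,370),12),("postL",z(122,250),45),("postR",z(520,182),45),("barL near",z(78,450),28),("barL far",z(65,372),28),("rib",z(338,348),45),("pad",z(607,155),80)]:
    print(n,onz(d,[p],h).round(0))
E
```

```text
BL [[426.  11.  12.]]
FL [[653.  48.  12.]]
FR [[ 715. -333.   12.]]
BR [[ 492. -368.   12.]]
postL [[556. -26.  45.]]
postR [[ 599. -260.   45.]]
barL near [[440.  -1.  28.]]
barL far [[486.   8.  28.]]
rib [[ 499. -154.   45.]]
pad [[ 607. -308.   80.]]
```

Call:
arm_command(
  plan=[
    {"dx": 458,"dy": -275,"dz": -26,"wz": 0.175},
    {"dx": 458,"dy": -275,"dz": -26,"wz": 0.175},
    {"dx": 458,"dy": -275,"dz": -26,"wz": 0.175},
    {"dx": 458,"dy": -275,"dz": -26,"wz": 0.175},
    {"dx": 458,"dy": -275,"dz": -26,"wz": 0.175},
    {"dx": 458,"dy": -275,"dz": -26,"wz": 0.175},
    {"dx": 458,"dy": -275,"dz": -26,"wz": 0.175},
    {"dx": 458,"dy": -275,"dz": -26,"wz": 0.175},
    {"dx": 458,"dy": -275,"dz": -26,"wz": 0.175},
    {"dx": 458,"dy": -275,"dz": -26,"wz": 0.175},
    {"dx": 458,"dy": -275,"dz": -26,"wz": 0.175},
    {"dx": 458,"dy": -275,"dz": -26,"wz": 0.175},
  ],
)

```text
invalid input
```

```bash
python3 - <<'E'
from bench import *
import cv2,pickle
s=sense();print(s["time"],s["tool_pos"],s["tcp_rot"],s["joint_pos"],s["qd"],s["ft_force"])
d=snapshot("wrist");cv2.imwrite("pics/b_wrist.png",d["pixels"][:,:,::-1]);pickle.dump(d,open("pics/b_wrist.pkl","wb"))
for t in ["straightedge","straightedge_rib","stop_left","stop_right","holddown","holddown_pad"]:
    print(t,[(round(r["score"],2),r["pixel"]) for r in pinpoint("wrist",t)][:2])
E
```

```text
0.95 [ 198.29489336 -566.29690434  404.71427034] [1.79996771e+02 1.23482712e-03 1.92940498e+01] [-7.55965524e+01  7.46975347e+00  8.52670384e+01 -9.56162135e-04
  8.72598858e+01 -4.89055655e+00] [ 0.09472232  0.00115167 -0.1307666  -0.02438313 -0.0406041  -0.07339688] [ 0.20971187  0.15834285 -0.26907642]
straightedge []
straightedge_rib []
stop_left []
stop_right []
holddown []
holddown_pad []
```

View pics/b_wrist.png

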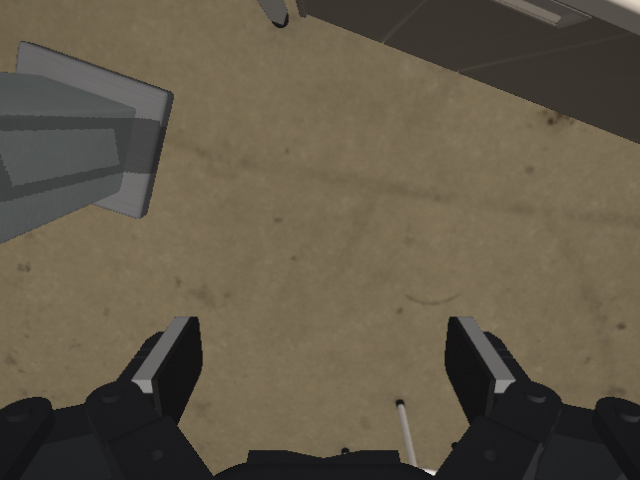

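Call:
arm_command(
  plan=[
    {"jaw": 0,"dx": 46,"dy": -27,"dz": -3,"wx": 0,"wy": 0,"wz": 0.02},
    {"jaw": 0,"dx": 458,"dy": -275,"dz": -26,"wx": 0,"wy": 0,"wz": 0.175},
    {"jaw": 0,"dx": 458,"dy": -275,"dz": -26,"wx": 0,"wy": 0,"wz": 0.175},
    {"jaw": 0,"dx": 458,"dy": -275,"dz": -26,"wx": 0,"wy": 0,"wz": 0.175},
    {"jaw": 0,"dx": 458,"dy": -275,"dz": -26,"wx": 0,"wy": 0,"wz": 0.175},
    {"jaw": 0,"dx": 458,"dy": -275,"dz": -26,"wx": 0,"wy": 0,"wz": 0.175},
    {"jaw": 0,"dx": 458,"dy": -275,"dz": -26,"wx": 0,"wy": 0,"wz": 0.175},
    {"jaw": 0,"dx": 458,"dy": -275,"dz": -26,"wx": 0,"wy": 0,"wz": 0.175},
    {"jaw": 0,"dx": 458,"dy": -275,"dz": -26,"wx": 0,"wy": 0,"wz": 0.175},
    {"jaw": 0,"dx": 458,"dy": -275,"dz": -26,"wx": 0,"wy": 0,"wz": 0.175},
    {"jaw": 0,"dx": 458,"dy": -275,"dz": -26,"wx": 0,"wy": 0,"wz": 0.175},
    {"jaw": 0,"dx": 458,"dy": -275,"dz": -26,"wx": 0,"wy": 0,"wz": 0.175},
  ],
)

```text
time: 2.5
tool_pos: [541.8, -151.6, 430.9]
tcp_rot: [-179.9, -0.1, 9.6]
ft_force: [-0.4, -0.7, -0.4]
finger_gap: 85.1
```

```bash
python3 - <<'E'
from bench import *
import cv2,pickle
d=snapshot("wrist");cv2.imwrite("pics/c_wrist.png",d["pixels"][:,:,::-1])
s=sense();print(s["time"],s["tool_pos"],s["tcp_rot"],s["joint_pos"],s["ft_force"])
d=snapshot("wrist");cv2.imwrite("pics/c_wrist.png",d["pixels"][:,:,::-1]);pickle.dump(d,open("pics/c_wrist.pkl","wb"))
for t in ["straightedge_rib","stop_left","stop_right","holddown","holddown_pad"]:
    print(t,[(round(r["score"],2),r["pixel"]) for r in pinpoint("wrist",t)][:2])
E
```

```text
2.55 [ 540.78612119 -153.32398831  430.68828808] [-1.79991335e+02 -9.21098683e-03  9.49360794e+00] [-2.10594085e+01  1.04694585e+00  8.93103834e+01  1.21442848e-02
  8.96391432e+01  5.94469068e+01] [ 0.09858614 -0.36843056 -0.5148959 ]
straightedge_rib [(0.83, [315.7, 237.1]), (0.68, [35.1, 297.7])]
stop_left [(0.8, [179.9, 129.2])]
stop_right [(0.8, [458.8, 129.3])]
holddown [(0.75, [546.0, 158.4])]
holddown_pad [(0.73, [545.7, 157.5])]
```

View pics/c_wrist.png

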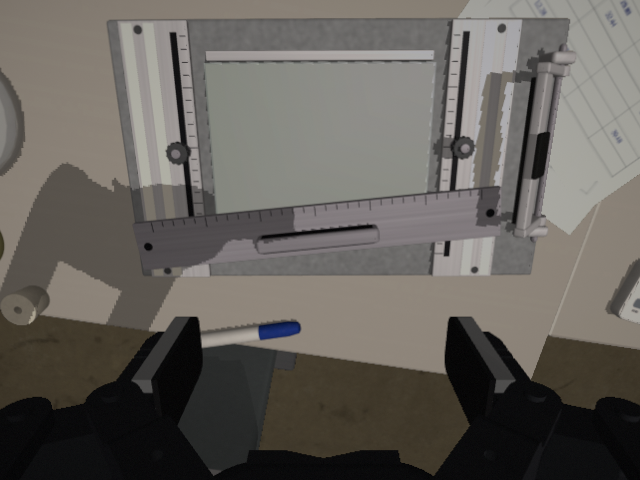

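Clear view: the left nut is at about (178,153), the right nut at (463,148), the rib at (318,238) and the pad at (541,155). I'll zoom in for precise points.

```bash
python3 - <<'E'
import cv2
im=cv2.imread("pics/c_wrist.png")
def z(n,x,y,w,h,f): cv2.imwrite(f"pics/c_{n}.png",cv2.resize(im[y:y+h,x:x+w],None,fx=f,fy=f,interpolation=cv2.INTER_CUBIC))
z("L",100,125,200,150,4); z("R",430,125,150,130,5)
E
```

```text
(no output)
```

View pics/c_L.png

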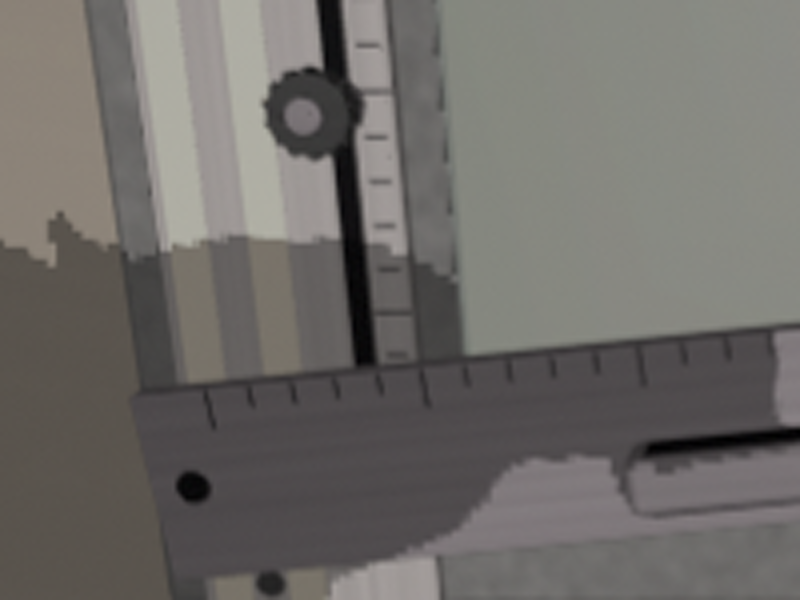

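View pics/c_R.png

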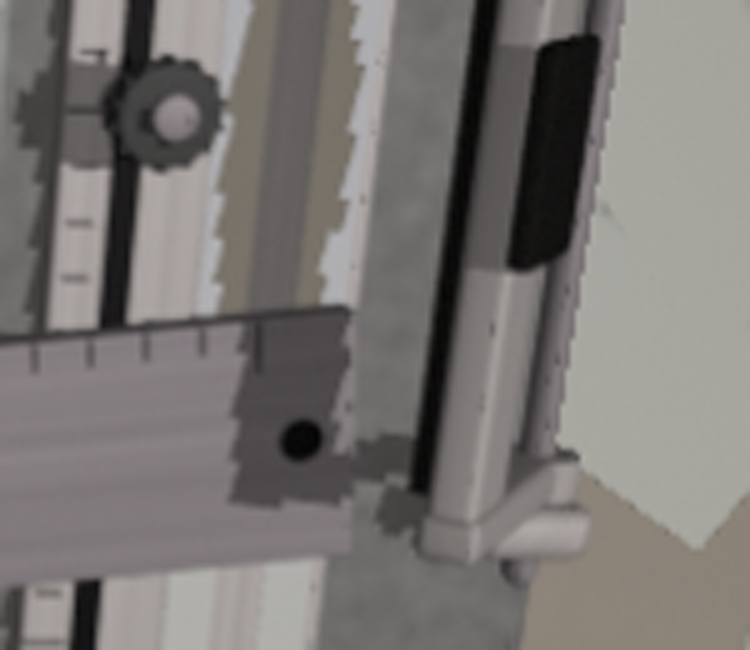

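```bash
cat >> h.py <<'E'
def zz(x0,y0,f): return lambda x,y:(x0+(x+.5)/f-.5,y0+(y+.5)/f-.5)
E
python3 - <<'E'
from h import *
d=pickle.load(open("pics/c_wrist.pkl","rb"))
L=zz(100,125,4);R=zz(430,125,5)
P={}
for n,p,h in [("FL",(108,20),14),("FR",(569,18),14),("NR",(531,274),14),("NL",(143,276),14),("sL",L(302,117),46),("sR",R(177,116),46),("nL",L(313,113),42),("nR",R(168,115),42),("bFL",L(133,395),28),("bFR",R(348,305),28),("bNL",L(170,578),28),("bNR",R(350,552),28),("ribL",(258,243),45),("ribR",(379,234),45),("hole L",L(194,487),28),("holeR",R(300,440),28)]:
    P[n]=onz(d,[p],h)[0];print(n,P[n].round(1))
dist=lambda a,b:np.linalg.norm((P[a]-P[b])[:2]).round(1)
yaw=lambda a,b:np.degrees(np.arctan2(-(P[a]-P[b])[0],(P[a]-P[b])[1])).round(2) # a left, b right
print("board w",dist("FL","FR"),dist("NL","NR"),"d",dist("FL","NL"),dist("FR","NR"),"yaws",yaw("FL","FR"),yaw("NL","NR"))
print("bar",dist("bFL","bFR"),yaw("bFL","bFR"),yaw("bNL","bNR"),"rib",yaw("ribL","ribR"),dist("ribL","ribR"))
th=np.radians((yaw("FL","FR")+yaw("NL","NR"))/2);c=np.mean([P[k] for k in("FL","FR","NL","NR")],0)
print("board c",c,np.degrees(th)); Rb=np.array([[np.cos(th),-np.sin(th)],[np.sin(th),np.cos(th)]])
for k in P: print(k,((P[k]-c)[:2]@Rb).round(1))
for k in("sL","nL"):
  for k2 in("sR","nR"): print(k,k2,yaw(k,k2))
E
```

```text
FL [652.4  45.6  14. ]
FR [ 717. -329.   14.]
NR [ 492.7 -369.4   14. ]
NL [426.9   8.3  14. ]
sL [557.4 -26.3  46. ]
sR [ 602.  -261.4   46. ]
nL [557.9 -27.3  42. ]
nR [ 601.7 -261.2   42. ]
bFL [484.9  13.9  28. ]
bFR [ 574.2 -306.4   28. ]
bNL [440.9   3.9  28. ]
bNR [ 529.8 -320.1   28. ]
ribL [ 491.2 -103.1   45. ]
ribR [ 517.1 -207.    45. ]
hole L [464.8  -0.8  28. ]
holeR [ 548.9 -305.    28. ]
board w 380.1 383.3 d 228.5 227.8 yaws 9.78 9.88
bar 332.5 15.58 15.35 rib 14.03 107.0
board c [ 572.25199113 -161.1487272    14.        ] 9.83
FL [114.2 190. ]
FR [ 113.9 -190.1]
NR [-113.9 -191.6]
NL [-114.2  191.7]
sL [  8.4 135.4]
sR [  12.2 -103.8]
nL [  8.8 134.4]
nR [  11.9 -103.6]
bFL [-56.2 187.4]
bFR [ -22.9 -143.4]
bNL [-101.3  185.1]
bNR [ -69.  -149.4]
ribL [-70.  71.]
ribR [-62.1 -35.8]
hole L [-78.5 176.4]
holeR [ -47.6 -137.7]
sL sR 10.73
sL nR 10.67
nL sR 10.65
nL nR 10.59
```

Call:
arm_command(
  plan=[
    {"jaw": 0.5,"dx": -35,"dy": -2,"dz": 10,"wx": 0,"wy": 0,"wz": -0.01},
    {"jaw": 0.5,"dx": -70,"dy": -3,"dz": 40,"wx": 0,"wy": 0,"wz": -0.02},
    {"jaw": 0.5,"dx": -70,"dy": -3,"dz": 85,"wx": 0,"wy": 0,"wz": -0.02},
    {"jaw": 0.5,"dx": -70,"dy": -3,"dz": 130,"wx": 0,"wy": 0,"wz": -0.02},
    {"jaw": 0.5,"dx": -70,"dy": -3,"dz": 170,"wx": 0,"wy": 0,"wz": -0.02},
    {"jaw": 0.5,"dx": -70,"dy": -3,"dz": 195,"wx": 0,"wy": 0,"wz": -0.02},
    {"jaw": 0.5,"dx": -70,"dy": -3,"dz": 208,"wx": 0,"wy": 0,"wz": -0.02},
    {"jaw": 0.5,"dx": -70,"dy": -3,"dz": 216,"wx": 0,"wy": 0,"wz": -0.02},
    {"jaw": 0.5,"dx": -70,"dy": -3,"dz": 221,"wx": 0,"wy": 0,"wz": -0.02},
    {"jaw": 0.5,"dx": -70,"dy": -3,"dz": 222.5,"wx": 0,"wy": 0,"wz": -0.02},
    {"jaw": 0.5,"dx": -70,"dy": -3,"dz": 222.5,"wx": 0,"wy": 0,"wz": -0.02},
  ],
)

```text
time: 3.95
tool_pos: [470.7, -164.0, 209.2]
tcp_rot: [179.9, -0.1, 10.4]
ft_force: [0.1, -0.5, -1.2]
finger_gap: 42.7
```

```bash
python3 - <<'E'
from bench import *
import cv2,pickle
for c in["wrist","side"]:
    d=snapshot(c);cv2.imwrite(f"pics/d_{c}.png",d["pixels"][:,:,::-1]);pickle.dump(d,open(f"pics/d_{c}.pkl","wb"))
    if c=="side": cv2.imwrite("pics/d_sidez.png",cv2.resize(d["pixels"][170:300,210:400,::-1],None,fx=4,fy=4,interpolation=cv2.INTER_CUBIC))
s=sense();print(s["time"],s["tool_pos"],s["tcp_rot"],s["ft_force"],s["finger_gap"])
E
```

```text
4.05 [ 470.67673305 -163.91251925  209.28704133] [ 1.79938813e+02 -8.67456606e-02  1.04240395e+01] [-0.33607235  0.0661761   0.26790997] 42.8113310757253
```

View pics/d_wrist.png

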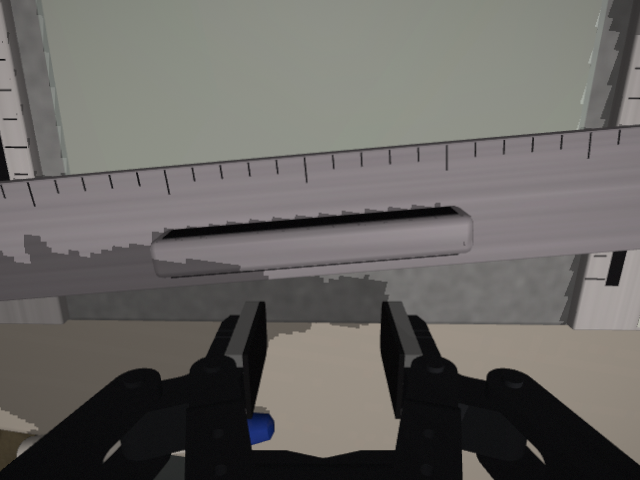

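View pics/d_sidez.png

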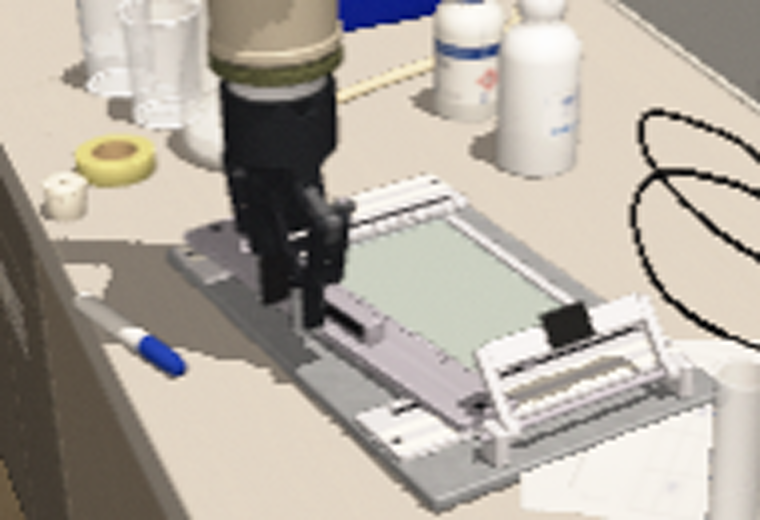

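The gap between the fingers is over the near side of the bar. The rib spans (153,257) to (472,230). I'll compute fingertip height from the known gap.

```bash
python3 - <<'E'
from h import *
d=pickle.load(open("pics/d_wrist.pkl","rb"))
K,D,E=cam(d)
for px in [(265,303),(382,303)]:
    o=cv2.undistortPoints(np.array([[px]],float),K,D)[0,0]
    p=E[:3,:3]@(np.array([o[0],-o[1],-1])*154.7)+E[:3,3];print("tip",p)
n=np.array([np.cos(np.radians(10.66)),np.sin(np.radians(10.66))])
# rib near lower edge z~29-28 , top
for px,h in [((160,276),30),((470,251),30),((153,250),45),((472,222),45),((0,300),28),((640,247),28),((0,182),28),((640,125),28)]:
    q=onz(d,[px],h)[0];print(px,q.round(1),(q[:2]@n).round(1))
print("tcp n",np.array([470.7,-163.9])@n)
E
```

```text
tip [ 475.43322633 -141.77606859   38.61839733]
tip [ 483.20492745 -183.84178873   38.63562086]
(160, 276) [ 474.9 -100.4   30. ] 448.2
(470, 251) [ 506.1 -213.4   30. ] 457.8
(153, 250) [ 491.3 -102.5   45. ] 463.9
(472, 222) [ 520.1 -204.8   45. ] 473.3
(0, 300) [452.1 -38.1  28. ] 437.2
(640, 247) [ 518.7 -277.3   28. ] 458.5
(0, 182) [500.2 -40.4  28. ] 484.1
(640, 125) [ 560.8 -259.2   28. ] 503.2
tcp n 432.25842605321685
```

Call:
arm_command(
  plan=[
    {"jaw": 0.5,"dx": 1,"dy": 0,"dz": 4,"wx": 0,"wy": 0,"wz": -0.004},
    {"jaw": 0.5,"dx": 5,"dy": 0,"dz": 4,"wx": 0,"wy": 0,"wz": -0.004},
    {"jaw": 0.5,"dx": 9,"dy": 0,"dz": 4,"wx": 0,"wy": 0,"wz": -0.004},
    {"jaw": 0.5,"dx": 13,"dy": 0,"dz": 4,"wx": 0,"wy": 0,"wz": -0.004},
    {"jaw": 0.5,"dx": 17,"dy": 0,"dz": 4,"wx": 0,"wy": 0,"wz": -0.004},
    {"jaw": 0.5,"dx": 21,"dy": 0,"dz": 4,"wx": 0,"wy": 0,"wz": -0.004},
    {"jaw": 0.5,"dx": 25,"dy": 0,"dz": 4,"wx": 0,"wy": 0,"wz": -0.004},
    {"jaw": 0.5,"dx": 29,"dy": 0,"dz": 4,"wx": 0,"wy": 0,"wz": -0.004},
    {"jaw": 0.5,"dx": 33,"dy": 0,"dz": 4,"wx": 0,"wy": 0,"wz": -0.004},
    {"jaw": 0.5,"dx": 36,"dy": 0,"dz": 4,"wx": 0,"wy": 0,"wz": -0.004},
    {"jaw": 0.5,"dx": 39,"dy": 0,"dz": 4,"wx": 0,"wy": 0,"wz": -0.004},
    {"jaw": 0.5,"dx": 41,"dy": 0,"dz": 4,"wx": 0,"wy": 0,"wz": -0.004},
  ],
)

```text
time: 5.25
tool_pos: [510.7, -156.2, 204.2]
tcp_rot: [-180.0, 0.0, 10.6]
ft_force: [-1.7, -0.8, 1.5]
finger_gap: 42.6
```

```bash
cat > snap.py <<'E'
import sys
from bench import *
import cv2,pickle
tag=sys.argv[1]
for c in sys.argv[2:]:
    d=snapshot(c);cv2.imwrite(f"pics/{tag}_{c}.png",d["pixels"][:,:,::-1]);pickle.dump(d,open(f"pics/{tag}_{c}.pkl","wb"))
    if c=="top": cv2.imwrite(f"pics/{tag}_topz.png",cv2.resize(d["pixels"][175:295,230:420,::-1],None,fx=4,fy=4,interpolation=cv2.INTER_CUBIC))
s=sense();print(s["time"],s["tool_pos"].round(2),s["tcp_rot"].round(2),s["ft_force"].round(2),s["wrist_torque"].round(3),s["finger_gap"])
E
python3 snap.py e wrist top
```

```text
5.35 [ 510.74 -156.21  204.18] [ 1.800e+02 -2.000e-02  1.065e+01] [ 0.29  0.01 -0.04] [-0.    -0.024 -0.016] 42.64880605888582
```

View pics/e_wrist.png

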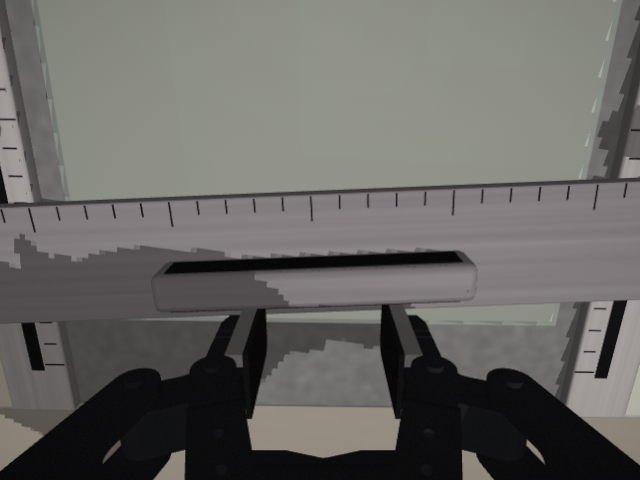

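View pics/e_topz.png

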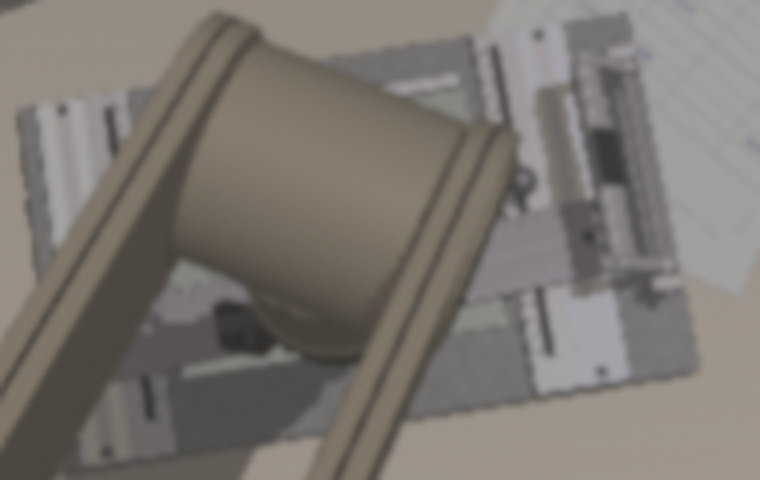

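The rib now follows the fingers. I'll compute the bar's yaw and the remaining gap.

```bash
cat > gap.py <<'E'
import sys
from h import *
d=pickle.load(open(f"pics/{sys.argv[1]}_wrist.pkl","rb"))
y0,y1=map(float,sys.argv[2:4])
a,b=onz(d,[(0,y0),(639,y1)],28)[:,:2]
t=(a-b)/np.linalg.norm(a-b);n=np.array([t[1],-t[0]])
print("yaw",np.degrees(np.arctan2(n[1],n[0])))
for nm,p in(("L",(557.6,-26.8)),("R",(601.8,-261.3))): print(nm,"gap",(np.array(p)-a)@n-6)
E
python3 gap.py e 207 181
```

```text
yaw 13.076609029671872
L gap 21.090590464507837
R gap 11.087930399034235
```

Call:
arm_command(
  plan=[
    {"jaw": 0.5,"dx": 2,"dy": 0,"dz": 0,"wx": 0,"wy": 0,"wz": 0},
    {"jaw": 0.5,"dx": 4,"dy": 0,"dz": 0,"wx": 0,"wy": 0,"wz": 0},
    {"jaw": 0.5,"dx": 6,"dy": 0,"dz": 0,"wx": 0,"wy": 0,"wz": 0},
    {"jaw": 0.5,"dx": 7.5,"dy": 0,"dz": 0,"wx": 0,"wy": 0,"wz": 0},
    {"jaw": 0.5,"dx": 9,"dy": 0,"dz": 0,"wx": 0,"wy": 0,"wz": 0},
  ],
)

```text
time: 5.85
tool_pos: [519.4, -154.6, 204.1]
tcp_rot: [-180.0, 0.0, 10.6]
ft_force: [-1.5, 0.1, 0.8]
finger_gap: 42.8
```

```bash
python3 snap.py f wrist
```

```text
5.9 [ 519.59 -154.56  204.24] [ 1.800e+02 -1.000e-02  1.065e+01] [-1.64 -0.9   0.16] [-0.074  0.17   0.007] 42.81285058843538
```

View pics/f_wrist.png

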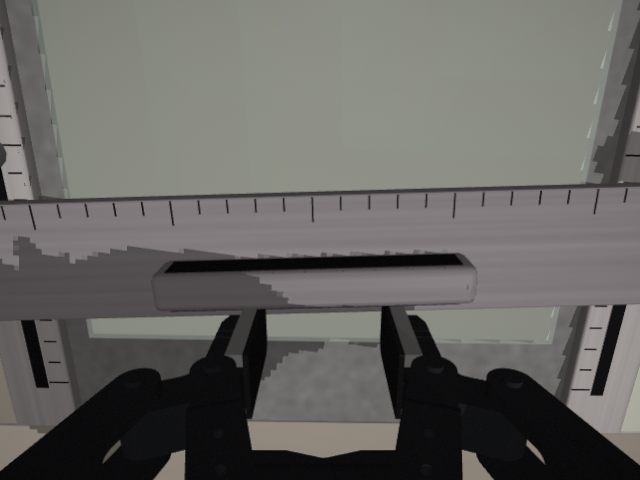

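```bash
python3 gap.py f 204.5 184.5
```

```text
yaw 12.52943672485376
L gap 11.316372430771121
R gap 3.5910297396529014
```

Call:
arm_command(
  plan=[
    {"jaw": 0.5,"dx": 1,"dy": 0,"dz": 0,"wx": 0,"wy": 0,"wz": 0},
    {"jaw": 0.5,"dx": 2,"dy": 0,"dz": 0,"wx": 0,"wy": 0,"wz": 0},
    {"jaw": 0.5,"dx": 3,"dy": 0,"dz": 0,"wx": 0,"wy": 0,"wz": 0},
  ],
)

```text
time: 6.2
tool_pos: [522.3, -154.1, 204.2]
tcp_rot: [-180.0, 0.0, 10.6]
ft_force: [-1.8, -0.5, 0.4]
finger_gap: 42.7
```

Call:
arm_command(
  plan=[
    {"jaw": 0.5,"dx": 0.7,"dy": 0,"dz": 0,"wx": 0,"wy": 0,"wz": 0},
    {"jaw": 0.5,"dx": 1.4,"dy": 0,"dz": 0,"wx": 0,"wy": 0,"wz": 0},
    {"jaw": 0.5,"dx": 2,"dy": 0,"dz": 0,"wx": 0,"wy": 0,"wz": 0},
  ],
)

```text
time: 6.5
tool_pos: [524.2, -153.7, 204.2]
tcp_rot: [-180.0, 0.0, 10.6]
ft_force: [-1.6, -0.7, 0.7]
finger_gap: 42.8
```

```bash
python3 snap.py g wrist;python3 - <<'E'
from h import *
im=cv2.imread("pics/g_wrist.png").astype(int).mean(2)
for x in(5,100,320,540,635): print(x,[int(v) for v in im[175:215,x]])
E
```

```text
6.55 [ 524.29 -153.68  204.18] [-180.     -0.     10.64] [-1.99 -0.24 -0.99] [0.014 0.248 0.035] 42.505640140456244
5 [51, 52, 50, 54, 93, 133, 140, 134, 134, 131, 125, 94, 69, 67, 12, 13, 14, 14, 16, 13, 15, 15, 15, 27, 54, 54, 55, 69, 105, 112, 117, 118, 117, 117, 116, 114, 108, 105, 103, 91]
100 [133, 133, 133, 133, 132, 133, 133, 133, 133, 134, 133, 133, 133, 134, 133, 133, 134, 133, 133, 133, 133, 116, 55, 57, 56, 76, 110, 118, 123, 123, 124, 122, 121, 122, 121, 120, 121, 120, 121, 121]
320 [139, 139, 139, 139, 139, 139, 139, 139, 139, 139, 139, 139, 139, 139, 139, 139, 118, 69, 56, 59, 75, 102, 119, 124, 125, 124, 123, 123, 121, 121, 121, 122, 122, 122, 122, 121, 122, 122, 125, 126]
540 [136, 136, 136, 136, 136, 136, 136, 136, 136, 135, 136, 126, 87, 55, 55, 62, 85, 110, 92, 71, 58, 56, 43, 43, 37, 36, 32, 27, 27, 32, 47, 81, 121, 123, 124, 125, 125, 126, 126, 124]
635 [91, 92, 92, 91, 92, 91, 91, 92, 92, 90, 69, 52, 51, 53, 61, 82, 115, 118, 117, 118, 116, 116, 114, 115, 117, 119, 119, 117, 117, 116, 118, 119, 120, 121, 121, 120, 121, 120, 118, 118]
```

View pics/g_wrist.png

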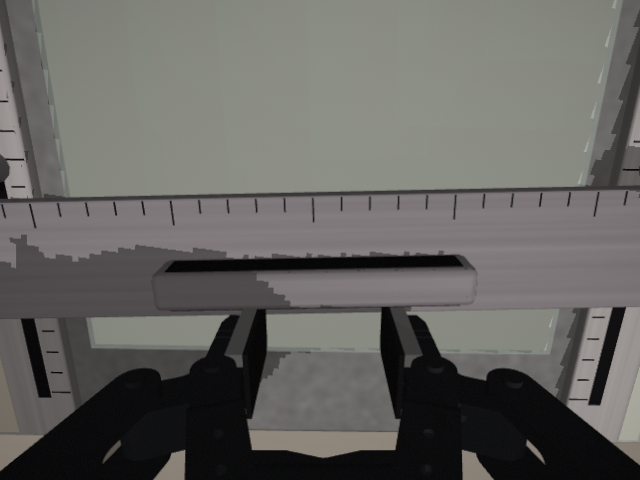

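```bash
python3 gap.py g 202.5 190
```

```text
yaw 11.846614172167216
L gap 5.605518294748077
R gap 0.7230300318989906
```

Call:
arm_command(
  plan=[
    {"jaw": 0.5,"dx": 0.7,"dy": 0,"dz": 0,"wx": 0,"wy": 0,"wz": 0},
    {"jaw": 0.5,"dx": 1.4,"dy": 0,"dz": 0,"wx": 0,"wy": 0,"wz": 0},
    {"jaw": 0.5,"dx": 2,"dy": 0,"dz": 0,"wx": 0,"wy": 0,"wz": 0},
  ],
)

```text
time: 6.85
tool_pos: [526.2, -153.3, 204.2]
tcp_rot: [-180.0, 0.0, 10.6]
ft_force: [-2.8, 0.1, 2.2]
finger_gap: 42.4
```

Call:
arm_command(
  plan=[
    {"jaw": 0.5,"dx": 0.5,"dy": 0,"dz": 0,"wx": 0,"wy": 0,"wz": 0},
    {"jaw": 0.5,"dx": 1,"dy": 0,"dz": 0,"wx": 0,"wy": 0,"wz": 0},
  ],
)

```text
time: 7.05
tool_pos: [527.2, -153.1, 204.2]
tcp_rot: [-180.0, 0.0, 10.6]
ft_force: [-3.1, 0.1, 1.1]
finger_gap: 42.4
```

```bash
python3 snap.py g2 wrist;python3 - <<'E'
from h import *
im=cv2.imread("pics/g2_wrist.png").astype(int).mean(2)
for x in(5,100,320,635): print(x,[int(v) for v in im[185:212,x]])
E
```

```text
7.1 [ 527.24 -153.12  204.2 ] [-180.     -0.     10.64] [-1.79 -0.1   0.06] [0.02  0.345 0.043] 42.792968169140536
5 [51, 49, 48, 45, 26, 7, 8, 7, 9, 23, 53, 53, 54, 66, 104, 111, 117, 116, 117, 115, 107, 103, 101, 95, 72, 52, 35]
100 [132, 132, 132, 132, 132, 132, 132, 132, 123, 85, 55, 57, 63, 86, 114, 119, 122, 122, 123, 121, 121, 119, 120, 119, 119, 120, 120]
320 [138, 138, 138, 138, 138, 138, 138, 123, 83, 56, 59, 66, 93, 115, 121, 123, 124, 123, 122, 121, 120, 120, 121, 121, 121, 121, 121]
635 [92, 92, 92, 92, 91, 92, 84, 50, 51, 52, 56, 70, 74, 73, 85, 116, 115, 114, 114, 114, 115, 117, 118, 118, 116, 116, 117]
```

```bash
python3 gap.py g2 199 196
```

```text
yaw 10.982018887668511
L gap 1.3300011763207635
R gap 0.04810103020696488
```

Call:
arm_command(
  plan=[
    {"jaw": 0.5,"dx": 0.4,"dy": 0,"dz": 0,"wx": 0,"wy": 0,"wz": 0},
    {"jaw": 0.5,"dx": 0.8,"dy": 0,"dz": 0,"wx": 0,"wy": 0,"wz": 0},
  ],
)

```text
time: 7.3
tool_pos: [527.9, -153.0, 204.2]
tcp_rot: [-180.0, 0.0, 10.6]
ft_force: [-4.6, 0.5, 0.9]
finger_gap: 42.5
```

```bash
python3 snap.py g3 wrist;python3 - <<'E'
from h import *
im=cv2.imread("pics/g3_wrist.png").astype(int).mean(2)
for x in(5,100,320,540,635): print(x,[int(v) for v in im[185:212,x]])
E
```

```text
7.35 [ 527.91 -153.01  204.19] [-1.800e+02  2.000e-02  1.064e+01] [-3.67 -0.19  0.  ] [-0.032  0.465 -0.067] 42.55134036574704
5 [53, 52, 52, 49, 48, 45, 29, 13, 35, 54, 55, 57, 73, 108, 113, 117, 117, 115, 108, 105, 104, 95, 72, 56, 50, 14, 26]
100 [132, 131, 132, 132, 132, 132, 132, 126, 100, 53, 53, 57, 81, 113, 118, 121, 122, 123, 122, 121, 119, 119, 119, 119, 119, 119, 120]
320 [138, 138, 138, 138, 138, 138, 138, 130, 98, 54, 58, 60, 86, 115, 121, 124, 123, 124, 122, 121, 120, 119, 121, 121, 121, 120, 120]
540 [135, 135, 135, 135, 135, 135, 135, 129, 101, 56, 57, 59, 78, 111, 117, 121, 121, 121, 120, 119, 110, 95, 91, 69, 58, 55, 41]
635 [92, 91, 91, 91, 92, 94, 92, 91, 78, 51, 50, 52, 57, 72, 73, 74, 85, 117, 115, 114, 114, 115, 114, 116, 117, 117, 115]
```

Call:
arm_command(
  plan=[
    {"jaw": 0.5,"dx": 0.3,"dy": 0,"dz": 0,"wx": 0,"wy": 0,"wz": 0},
    {"jaw": 0.5,"dx": 0.3,"dy": 0,"dz": 0,"wx": 0,"wy": 0,"wz": 0},
  ],
)

```text
time: 7.55
tool_pos: [528.0, -153.0, 204.2]
tcp_rot: [-180.0, 0.0, 10.6]
ft_force: [-5.4, 0.0, 2.9]
finger_gap: 42.4
```

```bash
python3 snap.py g4 wrist;python3 - <<'E'
from h import *
im=cv2.imread("pics/g4_wrist.png").astype(int).mean(2)
for x in(5,100,320,540,635): print(x,[int(v) for v in im[185:212,x]])
E
```

```text
7.6 [ 528.02 -153.01  204.15] [-1.7999e+02  4.0000e-02  1.0640e+01] [-4.97  0.56  2.68] [-0.007  0.787 -0.037] 42.59555455145673
5 [52, 52, 51, 49, 49, 46, 34, 11, 36, 52, 54, 57, 73, 109, 112, 116, 116, 116, 109, 104, 104, 100, 91, 53, 52, 31, 21]
100 [131, 131, 132, 132, 132, 132, 132, 127, 100, 55, 55, 57, 80, 112, 117, 122, 122, 122, 121, 120, 119, 119, 120, 119, 119, 120, 121]
320 [138, 138, 138, 137, 138, 138, 138, 130, 97, 54, 56, 60, 85, 114, 120, 124, 123, 123, 122, 121, 119, 119, 120, 120, 120, 121, 121]
540 [135, 135, 135, 135, 135, 135, 135, 130, 101, 55, 56, 58, 77, 110, 117, 122, 122, 122, 120, 118, 110, 95, 91, 70, 59, 56, 42]
635 [91, 92, 91, 91, 92, 92, 92, 93, 87, 51, 51, 51, 56, 71, 73, 73, 85, 116, 115, 114, 114, 114, 116, 117, 118, 118, 116]
```

Call:
arm_command(
  plan=[
    {"jaw": 0.5,"dx": 0.1,"dy": 0,"dz": 0,"wx": 0,"wy": 0,"wz": 0},
    {"jaw": 0.5,"dx": 0.1,"dy": 0,"dz": 0,"wx": 0,"wy": 0,"wz": 0},
    {"jaw": 0.5,"dx": 0.1,"dy": 0,"dz": 0,"wx": 0,"wy": 0,"wz": 0},
    {"jaw": 0.5,"dx": 0.1,"dy": 0,"dz": 0,"wx": 0,"wy": 0,"wz": 0},
  ],
)

```text
time: 8.0
tool_pos: [528.1, -153.0, 204.2]
tcp_rot: [-180.0, 0.0, 10.6]
ft_force: [-5.8, 0.4, 3.3]
finger_gap: 42.6
```

```bash
python3 snap.py g5 wrist;python3 - <<'E'
from h import *
im=cv2.imread("pics/g5_wrist.png").astype(int).mean(2)
for x in(5,100,540,635): print(x,[int(v) for v in im[185:212,x]])
E
```

```text
8.05 [ 528.04 -152.99  204.12] [-1.7999e+02  6.0000e-02  1.0640e+01] [-5.89  0.07  3.63] [-0.041  0.842 -0.026] 43.03702630923488
5 [52, 52, 51, 50, 49, 46, 34, 12, 35, 53, 54, 56, 71, 107, 112, 116, 116, 116, 113, 104, 104, 101, 91, 53, 52, 28, 21]
100 [132, 132, 132, 132, 132, 132, 132, 127, 101, 54, 55, 57, 80, 112, 118, 121, 122, 123, 122, 121, 119, 119, 119, 119, 119, 119, 120]
540 [136, 135, 135, 136, 135, 135, 135, 130, 101, 55, 57, 58, 77, 109, 117, 121, 121, 121, 120, 119, 111, 95, 91, 70, 58, 56, 41]
635 [91, 92, 92, 91, 92, 92, 92, 92, 86, 50, 51, 51, 56, 72, 73, 73, 85, 116, 115, 114, 114, 114, 115, 117, 118, 117, 116]
```

Call:
arm_command(
  plan=[
    {"jaw": 0.5,"dx": -1,"dy": 0,"dz": 0,"wx": 0,"wy": 0,"wz": 0},
    {"jaw": 0.5,"dx": -4,"dy": 0,"dz": 0,"wx": 0,"wy": 0,"wz": 0},
    {"jaw": 0.5,"dx": -8,"dy": 0,"dz": -5,"wx": 0,"wy": 0,"wz": 0},
    {"jaw": 0.5,"dx": -10,"dy": 0,"dz": -35,"wx": 0,"wy": 0,"wz": 0},
    {"jaw": 0.5,"dx": -5,"dy": 0,"dz": -80,"wx": 0,"wy": 0,"wz": 0},
    {"jaw": 0.8,"dx": 5,"dy": 0,"dz": -125,"wx": 0,"wy": 0,"wz": 0},
    {"jaw": 1,"dx": 13,"dy": 0,"dz": -170,"wx": 0,"wy": 0,"wz": 0},
    {"jaw": 1,"dx": 13,"dy": 0,"dz": -205,"wx": 0,"wy": 0,"wz": 0},
    {"jaw": 1,"dx": 13,"dy": 0,"dz": -225,"wx": 0,"wy": 0,"wz": 0},
    {"jaw": 1,"dx": 13,"dy": 0,"dz": -226,"wx": 0,"wy": 0,"wz": 0},
    {"jaw": 1,"dx": 13,"dy": 0,"dz": -226,"wx": 0,"wy": 0,"wz": 0},
    {"jaw": 1,"dx": 13,"dy": 0,"dz": -226,"wx": 0,"wy": 0,"wz": 0},
  ],
)

```text
time: 9.25
tool_pos: [540.7, -150.4, 428.4]
tcp_rot: [-179.9, 0.1, 10.6]
ft_force: [-0.2, -0.6, -0.9]
finger_gap: -0.0
```

```bash
python3 snap.py k wrist;python3 - <<'E'
import cv2
im=cv2.imread("pics/k_wrist.png")
def z(n,x,y,w,h,f): cv2.imwrite(f"pics/k_{n}.png",cv2.resize(im[y:y+h,x:x+w],None,fx=f,fy=f,interpolation=cv2.INTER_CUBIC))
z("L",100,125,150,110,5); z("R",430,100,150,120,5)
E
```

```text
9.3 [ 540.66 -150.43  428.14] [-1.7991e+02  1.5000e-01  1.0640e+01] [-0.29  0.45  0.37] [ 0.043 -0.009 -0.053] -0.054646551456491416
```

View pics/k_wrist.png

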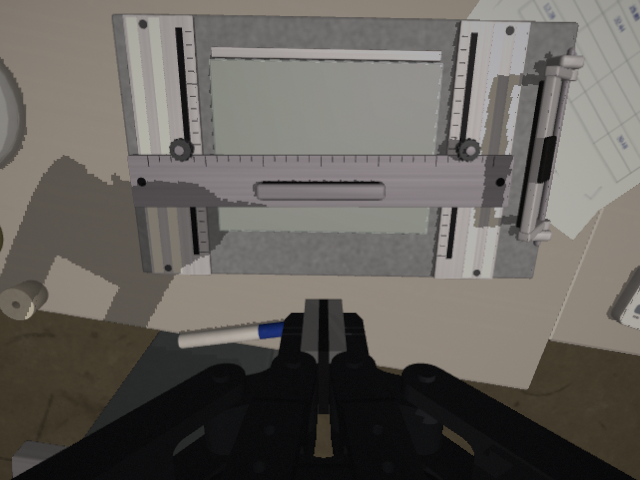

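View pics/k_L.png

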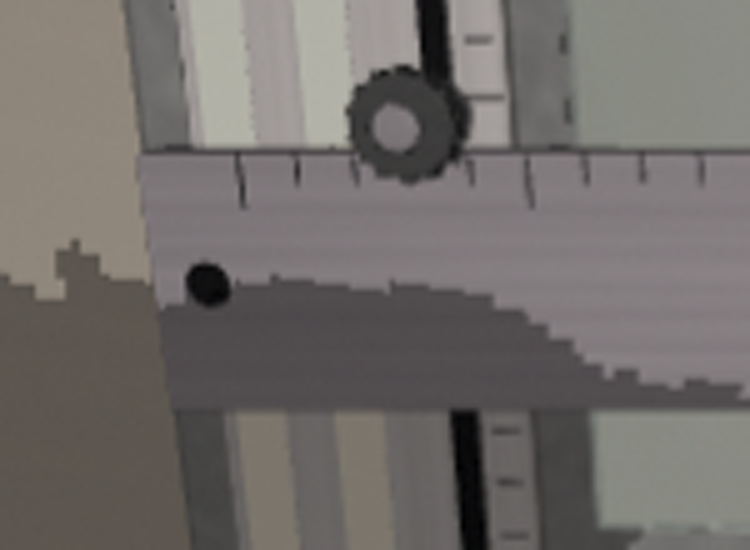

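View pics/k_R.png

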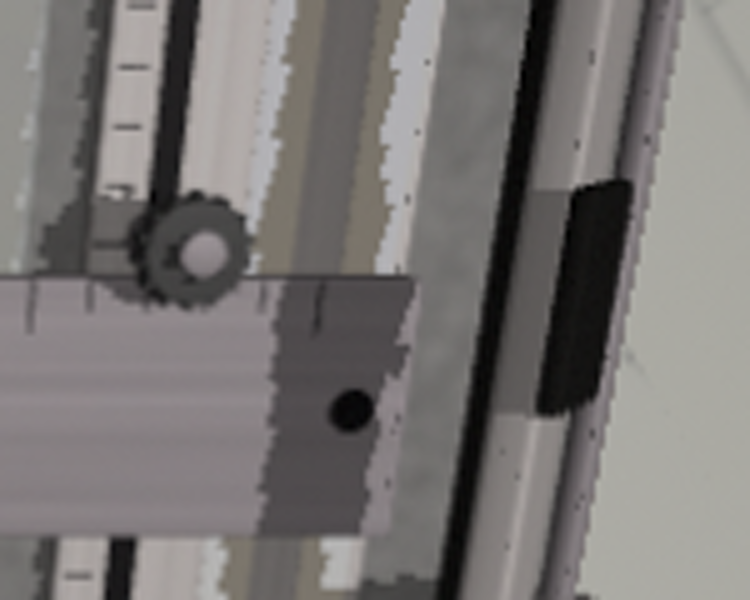

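Both nuts now overhang the bar's far edge equally: left (180,149), right (470,150). The bar is parallel to the line of the posts. Next I'll check that the posts have not moved and find the pad angle.

```bash
python3 - <<'E'
from h import *
from scipy.optimize import brentq
d=pickle.load(open("pics/k_wrist.pkl","rb"));d0=pickle.load(open("pics/c_wrist.pkl","rb"))
L=zz(100,125,5);R=zz(430,100,5)
for n,p in(("sL",L(396,127)),("sR",R(206,254))): print(n,onz(d,[p],46)[0].round(1))
for n,p in(("bFL",L(140,152)),("bFR",R(413,278)),("bNL",L(176,411)),("bNR",R(388,535))): print(n,onz(d,[p],28)[0].round(1))
c=onz(d,[(112.5,14.5),(578,23),(533,278),(144,272)],14)
th=np.arctan2(-(c[0]-c[1])[0],(c[0]-c[1])[1]);print("board yaw",np.degrees(th),c.mean(0),c.round(1))
def solve(d,px,o,th):
    Rb=np.array([[np.cos(th),-np.sin(th)],[np.sin(th),np.cos(th)]])
    def g(a):
        z=33.5+49*np.sin(a)+8.5*np.cos(a);q=(onz(d,[px],z)[0][:2]-o)@Rb;return q[1]-(-194+49*np.cos(a)-8.5*np.sin(a))
    a=brentq(g,0.5,1.4);z=33.5+49*np.sin(a)+8.5*np.cos(a);q=onz(d,[px],z)[0];return a,q,(q[:2]-o)@Rb
th=np.radians(9.85)
# origin y from posts mid: posts at y=+-120
for o in [(569.5,-145.6)]:
    print(solve(d,R(585,297),np.array(o),th)); print(solve(d0,zz(430,125,5)(555,152),np.array(o),th))
E
```

```text
sL [557.9 -26.2  46. ]
sR [ 602.  -261.3   46. ]
bFL [542.4  22.7  28. ]
bFR [ 604.  -304.1   28. ]
bNL [497.1  14.2  28. ]
bNR [ 559.5 -314.3   28. ]
board yaw 9.755488497991845 [ 572.31561382 -161.10618339   14.        ] [[ 651.8   46.3   14. ]
 [ 716.4 -329.5   14. ]
 [ 493.  -369.    14. ]
 [ 428.     7.7   14. ]]
(0.8374539754371173, array([ 607.95156309, -308.94653976,   75.59365584]), array([   9.94115931, -167.51653085]))
(0.8444496948247737, array([ 607.75964833, -309.27939822,   75.77789522]), array([   9.69513168, -167.8116519 ]))
```

Call:
arm_command(
  plan=[
    {"jaw": 1,"dx": 6,"dy": 30,"dz": 5,"wx": 0,"wy": 0,"wz": -0.14},
    {"jaw": 1,"dx": 12,"dy": 65,"dz": 15,"wx": 0,"wy": 0,"wz": -0.28},
    {"jaw": 1,"dx": 18,"dy": 100,"dz": 30,"wx": 0,"wy": 0,"wz": -0.42},
    {"jaw": 1,"dx": 24,"dy": 130,"dz": 45,"wx": 0,"wy": 0,"wz": -0.56},
    {"jaw": 1,"dx": 30,"dy": 160,"dz": 60,"wx": 0,"wy": 0,"wz": -0.7},
    {"jaw": 1,"dx": 36,"dy": 188,"dz": 75,"wx": 0,"wy": 0,"wz": -0.84},
    {"jaw": 1,"dx": 36.5,"dy": 188,"dz": 90,"wx": 0,"wy": 0,"wz": -0.98},
    {"jaw": 1,"dx": 36.5,"dy": 188,"dz": 100,"wx": 0,"wy": 0,"wz": -1.12},
    {"jaw": 1,"dx": 36.5,"dy": 188,"dz": 110,"wx": 0,"wy": 0,"wz": -1.26},
    {"jaw": 1,"dx": 36.5,"dy": 188,"dz": 120,"wx": 0,"wy": 0,"wz": -1.4},
    {"jaw": 1,"dx": 36.5,"dy": 188,"dz": 128,"wx": 0,"wy": 0,"wz": -1.54},
    {"jaw": 1,"dx": 36.5,"dy": 188,"dz": 130,"wx": 0,"wy": 0,"wz": -1.557},
  ],
)

```text
time: 10.5
tool_pos: [610.8, -328.0, 296.7]
tcp_rot: [-179.8, -0.2, 100.0]
ft_force: [-0.5, 0.4, -0.6]
finger_gap: 0.1
```

```bash
python3 snap.py m wrist; python3 snap.py m side top; python3 - <<'E'
import cv2
im=cv2.imread("pics/m_side.png")
cv2.imwrite("pics/m_sidez.png",cv2.resize(im[150:300,250:440],None,fx=4,fy=4,interpolation=cv2.INTER_CUBIC))
E
```

```text
10.55 [ 610.96 -328.15  297.32] [-1.7982e+02 -1.7000e-01  9.9810e+01] [-0.02 -0.27 -0.51] [ 0.006  0.034 -0.031] -0.0989209139011488
10.65 [ 611.48 -328.44  299.38] [-1.7994e+02 -5.0000e-02  9.9650e+01] [-0.05 -0.92  0.89] [0.    0.044 0.062] -0.018357222070583726
```

View pics/m_wrist.png

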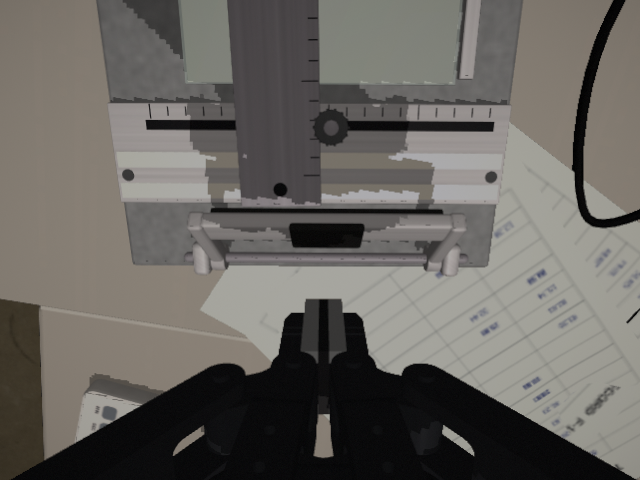

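View pics/m_sidez.png

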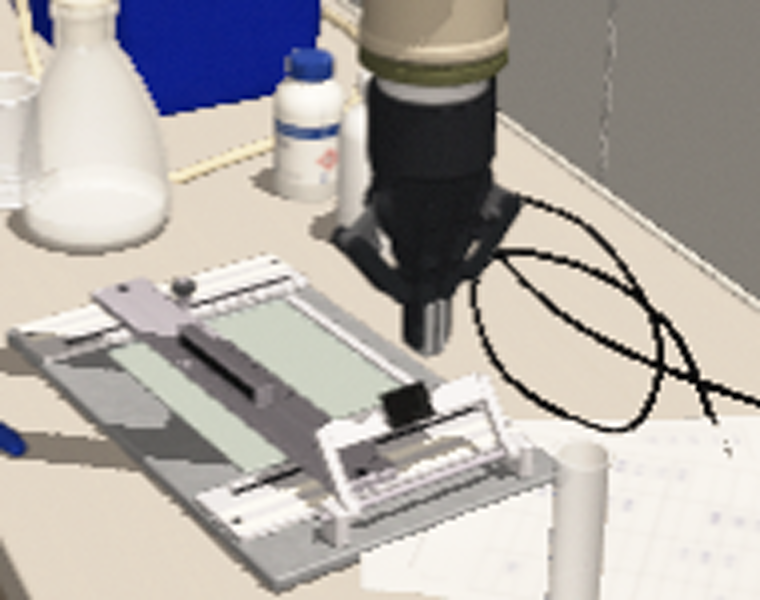

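```bash
python3 - <<'E'
from h import *
from scipy.optimize import brentq
d=pickle.load(open("pics/m_wrist.pkl","rb"))
o=np.array((569.5,-145.6));th=np.radians(9.85)
Rb=np.array([[np.cos(th),-np.sin(th)],[np.sin(th),np.cos(th)]])
f=lambda a:(33.5+49*np.sin(a)+8.5*np.cos(a),-194+49*np.cos(a)-8.5*np.sin(a))
def g(a): return ((onz(d,[(327,235)],f(a)[0])[0][:2]-o)@Rb)[1]-f(a)[1]
for a in np.arange(.6,1.3,.1): print(a,g(a))
# reprojections of predicted pad corners at a
for a in(.75,.84,.95):
    pts=[]
    for dx in(-17,17):
        for dy in(37,61):
            y=-194+dy*np.cos(a)-8.5*np.sin(a);z=33.5+dy*np.sin(a)+8.5*np.cos(a);w=o+Rb@np.array([10+dx,y]);pts.append([*w,z])
    print(a,proj(d,pts).round(1).tolist())
# fingertip inner edge
K,D,E=cam(d)
tip=np.array([611.0,-328.15])+11*np.array([np.cos(np.radians(99.8)),np.sin(np.radians(99.8))])
for t in(170,173,178,186): print(t,proj(d,[[*tip,297.3-t]]))
E
```

```text
0.6 -11.172713434411975
0.7 -6.481051468927632
0.7999999999999999 -1.5877502213950834
0.8999999999999999 3.458298059630806
0.9999999999999999 8.606674927727681
1.0999999999999999 13.805939503056806
1.1999999999999997 19.00414245262968
0.75 [[292.2, 239.0], [288.8, 213.0], [360.3, 239.3], [364.4, 213.3]]
0.84 [[292.1, 245.7], [288.5, 224.5], [360.4, 246.0], [364.7, 224.9]]
0.95 [[291.9, 254.0], [288.1, 239.3], [360.4, 254.4], [365.0, 239.7]]
170 [[325.85040454 300.45547404]]
173 [[325.83049757 296.84106869]]
178 [[325.7988846  291.10242053]]
186 [[325.75200755 282.59551621]]
```

Call:
arm_command(
  plan=[
    {"jaw": 1,"dx": 0,"dy": 0,"dz": 25,"wx": 0,"wy": 0,"wz": 0},
    {"jaw": 1,"dx": 0,"dy": 0,"dz": 40,"wx": 0,"wy": 0,"wz": 0},
    {"jaw": 1,"dx": 0,"dy": 0,"dz": 44,"wx": 0,"wy": 0,"wz": 0},
    {"jaw": 1,"dx": 3,"dy": 0,"dz": 46.5,"wx": 0,"wy": 0,"wz": 0},
    {"jaw": 1,"dx": 6,"dy": 0,"dz": 49,"wx": 0,"wy": 0,"wz": 0},
    {"jaw": 1,"dx": 8.7,"dy": 0,"dz": 51.7,"wx": 0,"wy": 0,"wz": 0},
    {"jaw": 1,"dx": 11.5,"dy": 0,"dz": 53.8,"wx": 0,"wy": 0,"wz": 0},
  ],
)

```text
time: 11.35
tool_pos: [610.1, -317.2, 247.5]
tcp_rot: [179.9, 0.1, 99.9]
ft_force: [0.3, -1.4, 3.4]
finger_gap: 0.1
```

```bash
python3 snap.py n wrist
```

```text
11.4 [ 610.03 -316.79  247.07] [1.7994e+02 5.0000e-02 9.9870e+01] [0.65 0.3  2.83] [-0.029 -0.173 -0.026] -0.2061621357426598
```

View pics/n_wrist.png

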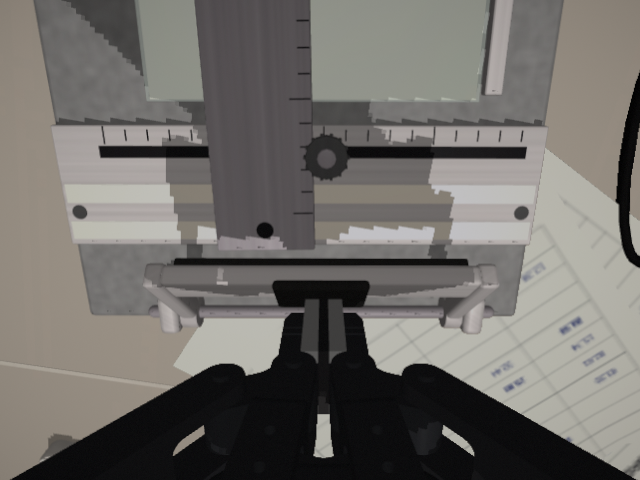

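Call:
arm_command(
  plan=[
    {"jaw": 1,"dx": 2.8,"dy": 0,"dz": 2,"wx": 0,"wy": 0,"wz": 0},
    {"jaw": 1,"dx": 4.6,"dy": 0,"dz": 3.7,"wx": 0,"wy": 0,"wz": 0},
    {"jaw": 1,"dx": 6.4,"dy": 0,"dz": 5.4,"wx": 0,"wy": 0,"wz": 0},
    {"jaw": 1,"dx": 8.1,"dy": 0,"dz": 7.2,"wx": 0,"wy": 0,"wz": 0},
    {"jaw": 1,"dx": 9.7,"dy": 0,"dz": 9.2,"wx": 0,"wy": 0,"wz": 0},
    {"jaw": 1,"dx": 11.2,"dy": 0,"dz": 11.2,"wx": 0,"wy": 0,"wz": 0},
    {"jaw": 1,"dx": 12.6,"dy": 0,"dz": 13.2,"wx": 0,"wy": 0,"wz": 0},
    {"jaw": 1,"dx": 13.9,"dy": 0,"dz": 15.4,"wx": 0,"wy": 0,"wz": 0},
    {"jaw": 1,"dx": 15.1,"dy": 0,"dz": 17.6,"wx": 0,"wy": 0,"wz": 0},
    {"jaw": 1,"dx": 16.2,"dy": 0,"dz": 19.8,"wx": 0,"wy": 0,"wz": 0},
  ],
)

```text
time: 12.4
tool_pos: [606.9, -301.1, 226.2]
tcp_rot: [-180.0, -0.0, 99.9]
ft_force: [1.1, 0.6, 2.8]
finger_gap: -0.1
```

```bash
python3 snap.py p wrist
```

```text
12.45 [ 606.79 -300.89  225.74] [-1.7996e+02 -4.0000e-02  9.9860e+01] [1.69 0.14 1.69] [ 0.1   -0.236 -0.059] -0.3408118962032293
```

View pics/p_wrist.png

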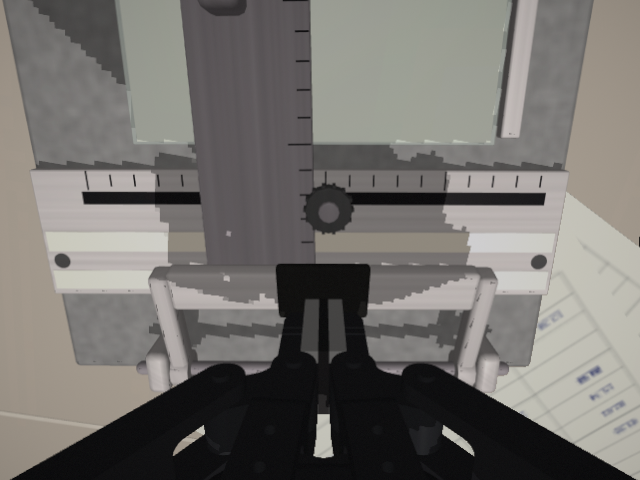

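Call:
arm_command(
  plan=[
    {"jaw": 1,"dx": 1,"dy": 0,"dz": 2.3,"wx": 0,"wy": 0,"wz": 0},
    {"jaw": 1,"dx": 1.8,"dy": 0,"dz": 4.6,"wx": 0,"wy": 0,"wz": 0},
    {"jaw": 1,"dx": 2.5,"dy": 0,"dz": 6.9,"wx": 0,"wy": 0,"wz": 0},
    {"jaw": 1,"dx": 2.8,"dy": 0,"dz": 8.3,"wx": 0,"wy": 0,"wz": 0},
    {"jaw": 1,"dx": 2.8,"dy": 0,"dz": 8.3,"wx": 0,"wy": 0,"wz": 0},
  ],
)

```text
time: 12.95
tool_pos: [606.3, -298.4, 217.7]
tcp_rot: [-180.0, -0.0, 99.9]
ft_force: [0.5, -0.1, -0.3]
finger_gap: 0.0
```

```bash
python3 snap.py q wrist
```

```text
13.0 [ 606.24 -298.57  217.8 ] [-1.7996e+02 -1.0000e-02  9.9850e+01] [ 0.64 -0.08 -0.86] [ 0.066 -0.018  0.078] 0.15089401414803114
```

Call:
arm_command(
  plan=[
    {"jaw": 1,"dx": 0.2,"dy": 0,"dz": 0.7,"wx": 0,"wy": 0,"wz": 0},
    {"jaw": 1,"dx": 0.3,"dy": 0,"dz": 1.4,"wx": 0,"wy": 0,"wz": 0},
    {"jaw": 1,"dx": 0.3,"dy": 0,"dz": 1.4,"wx": 0,"wy": 0,"wz": 0},
  ],
)

```text
time: 13.3
tool_pos: [606.3, -298.5, 217.5]
tcp_rot: [-180.0, 0.0, 99.8]
ft_force: [-2.4, -0.4, 5.6]
finger_gap: 0.0
```

Call:
arm_command(
  plan=[
    {"jaw": 1,"dx": 0,"dy": 0,"dz": 0.6,"wx": 0,"wy": 0,"wz": 0},
    {"jaw": 1,"dx": 0,"dy": 0,"dz": 0.6,"wx": 0,"wy": 0,"wz": 0},
  ],
)

```text
time: 13.5
tool_pos: [606.3, -298.5, 217.4]
tcp_rot: [-180.0, 0.0, 99.8]
ft_force: [-5.4, 1.1, 8.7]
finger_gap: 0.1
```

```bash
python3 snap.py r wrist side; python3 - <<'E'
import cv2
im=cv2.imread("pics/r_side.png")
cv2.imwrite("pics/r_sidez.png",cv2.resize(im[170:300,250:420],None,fx=4,fy=4,interpolation=cv2.INTER_CUBIC))
E
```

```text
13.6 [ 606.3  -298.51  217.37] [-1.7998e+02  2.0000e-02  9.9850e+01] [-5.09  2.21  9.12] [0.334 0.811 0.082] -0.05669136349656538
```

View pics/r_wrist.png

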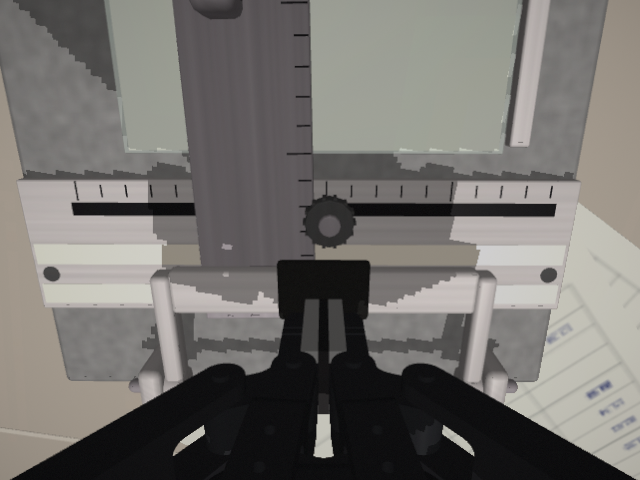

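View pics/r_sidez.png

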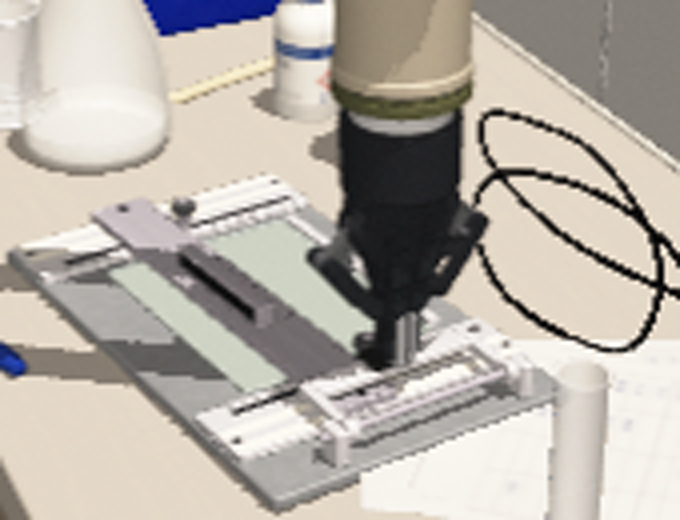

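Call:
arm_command(
  plan=[
    {"jaw": 1,"dx": 0,"dy": 0,"dz": -1,"wx": 0,"wy": 0,"wz": 0},
    {"jaw": 1,"dx": 0,"dy": 0,"dz": -4,"wx": 0,"wy": 0,"wz": 0},
    {"jaw": 1,"dx": 0,"dy": 0,"dz": -15,"wx": 0,"wy": 0,"wz": 0},
    {"jaw": 1,"dx": 0,"dy": 0,"dz": -50,"wx": 0,"wy": 0,"wz": 0},
    {"jaw": 1,"dx": -20,"dy": 0,"dz": -90,"wx": 0,"wy": 0,"wz": 0},
    {"jaw": 1,"dx": -30,"dy": 0,"dz": -130,"wx": 0,"wy": 0,"wz": 0},
    {"jaw": 1,"dx": -30,"dy": 0,"dz": -150,"wx": 0,"wy": 0,"wz": 0},
    {"jaw": 1,"dx": -30,"dy": 0,"dz": -150,"wx": 0,"wy": 0,"wz": 0},
    {"jaw": 1,"dx": -30,"dy": 0,"dz": -150,"wx": 0,"wy": 0,"wz": 0},
  ],
)

```text
time: 14.5
tool_pos: [611.6, -327.8, 366.8]
tcp_rot: [180.0, 0.0, 99.9]
ft_force: [0.4, 0.2, -0.4]
finger_gap: -0.1
```

```bash
python3 snap.py s wrist top side; python3 - <<'E'
import cv2
im=cv2.imread("pics/s_wrist.png")
cv2.imwrite("pics/s_wz.png",cv2.resize(im[90:290,220:440],None,fx=3,fy=3,interpolation=cv2.INTER_CUBIC))
E
```

```text
14.65 [ 611.14 -327.23  363.92] [-1.7985e+02 -1.4000e-01  9.9870e+01] [ 0.67 -0.04 -0.24] [-0.023 -0.024  0.007] 0.022014220761739478
```

View pics/s_wrist.png

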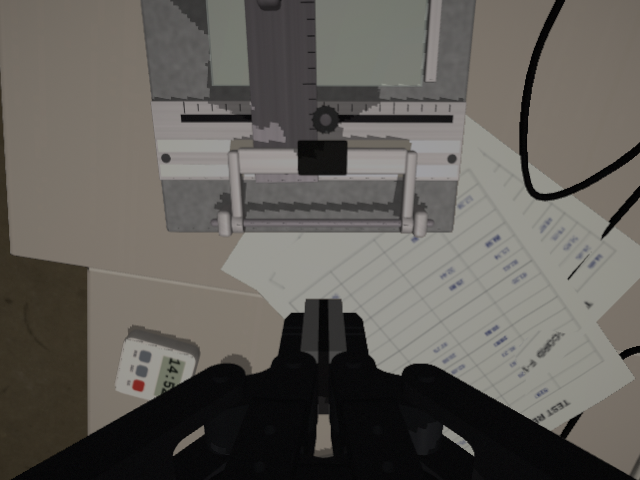

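View pics/s_topz.png

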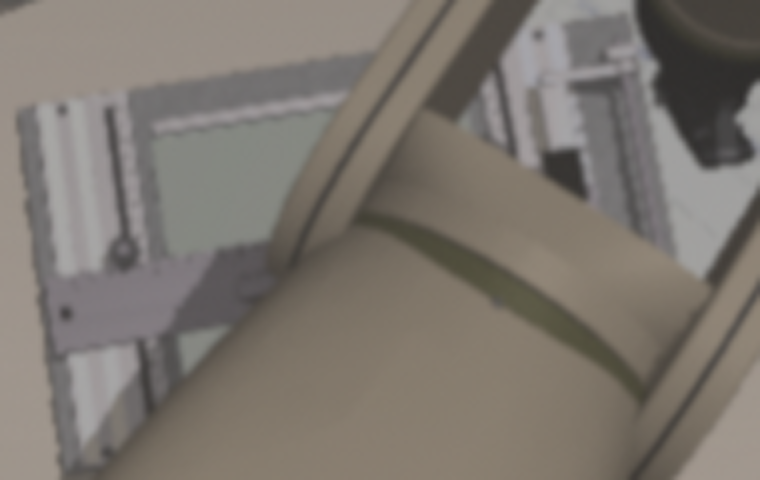

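View pics/s_wz.png

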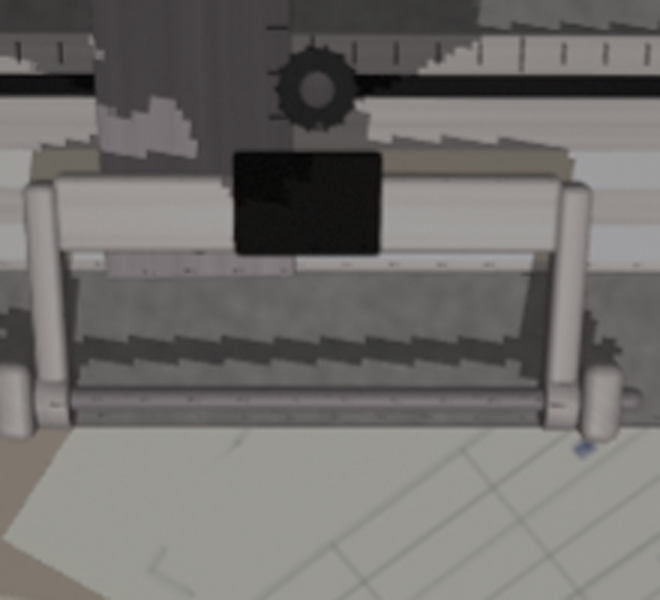

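The hold-down lies across the bar's right end. I'll estimate its angle from the image, then go back to the overview pose for a final check.

```bash
python3 - <<'E'
from h import *
d=pickle.load(open("pics/s_wrist.pkl","rb"))
o=np.array((569.5,-145.6));th=np.radians(9.85)
Rb=np.array([[np.cos(th),-np.sin(th)],[np.sin(th),np.cos(th)]])
Z=zz(220,90,3)
print("seen",[np.round(Z(*p),1).tolist() for p in((235,254),(233,152),(380,254),(381,152))])
for a in(0,.04,.08,.12,.2):
    pts=[]
    for dx in(-17,17):
        for dy in(37,61):
            y=-194+dy*np.cos(a)-8.5*np.sin(a);z=33.5+dy*np.sin(a)+8.5*np.cos(a);w=o+Rb@np.array([10+dx,y]);pts.append([*w,z])
    print(a,proj(d,pts).round(1).tolist())
E
```

```text
seen [[298.0, 174.3], [297.3, 140.3], [346.3, 174.3], [346.7, 140.3]]
0 [[298.1, 175.2], [297.5, 140.0], [346.9, 175.3], [347.5, 140.1]]
0.04 [[298.0, 176.1], [297.3, 140.9], [347.0, 176.1], [347.7, 141.0]]
0.08 [[297.9, 177.1], [297.1, 142.0], [347.1, 177.1], [347.9, 142.0]]
0.12 [[297.8, 178.1], [296.9, 143.2], [347.2, 178.2], [348.1, 143.2]]
0.2 [[297.6, 180.5], [296.5, 146.1], [347.4, 180.5], [348.4, 146.2]]
```

Call:
arm_command(
  plan=[
    {"jaw": 1,"dx": 15,"dy": -5,"dz": -5,"wx": 0,"wy": 0,"wz": 0.14},
    {"jaw": 1,"dx": 35,"dy": -12,"dz": -12,"wx": 0,"wy": 0,"wz": 0.28},
    {"jaw": 1,"dx": 60,"dy": -24,"dz": -22,"wx": 0,"wy": 0,"wz": 0.42},
    {"jaw": 1,"dx": 90,"dy": -34,"dz": -34,"wx": 0,"wy": 0,"wz": 0.56},
    {"jaw": 1,"dx": 120,"dy": -44,"dz": -46,"wx": 0,"wy": 0,"wz": 0.7},
    {"jaw": 1,"dx": 150,"dy": -54,"dz": -56,"wx": 0,"wy": 0,"wz": 0.84},
    {"jaw": 1,"dx": 175,"dy": -60,"dz": -62,"wx": 0,"wy": 0,"wz": 0.98},
    {"jaw": 1,"dx": 185,"dy": -60,"dz": -62,"wx": 0,"wy": 0,"wz": 1.12},
    {"jaw": 1,"dx": 185,"dy": -60,"dz": -62,"wx": 0,"wy": 0,"wz": 1.26},
    {"jaw": 1,"dx": 185,"dy": -60,"dz": -62,"wx": 0,"wy": 0,"wz": 1.4},
    {"jaw": 1,"dx": 185,"dy": -60,"dz": -62,"wx": 0,"wy": 0,"wz": 1.54},
    {"jaw": 1,"dx": 185,"dy": -60,"dz": -62,"wx": 0,"wy": 0,"wz": 1.557},
  ],
)

```text
time: 15.85
tool_pos: [520.5, -155.4, 426.8]
tcp_rot: [-179.9, 0.1, 10.5]
ft_force: [-0.1, -0.6, -0.1]
finger_gap: -0.0
```

Call:
arm_command(
  plan=[
    {"jaw": 1,"dx": 0,"dy": 0,"dz": 0,"wx": 0,"wy": 0,"wz": 0},
    {"jaw": 1,"dx": 0,"dy": 0,"dz": 0,"wx": 0,"wy": 0,"wz": 0},
    {"jaw": 1,"dx": 0,"dy": 0,"dz": 0,"wx": 0,"wy": 0,"wz": 0},
  ],
)

```text
time: 16.15
tool_pos: [520.8, -155.8, 428.0]
tcp_rot: [-180.0, 0.0, 10.8]
ft_force: [0.5, -0.2, 1.0]
finger_gap: 0.1
```

```bash
python3 snap.py t wrist;python3 - <<'E'
import cv2
im=cv2.imread("pics/t_wrist.png")
def z(n,x,y,w,h,f): cv2.imwrite(f"pics/t_{n}.png",cv2.resize(im[y:y+h,x:x+w],None,fx=f,fy=f,interpolation=cv2.INTER_CUBIC))
z("L",100,125,150,110,5); z("R",430,100,150,120,5)
E
```

```text
16.2 [ 520.79 -155.77  428.16] [-1.7999e+02  1.0000e-02  1.0730e+01] [-0.27 -0.18  0.1 ] [-0.002  0.012  0.039] 0.09087695386217581
```

View pics/t_wrist.png

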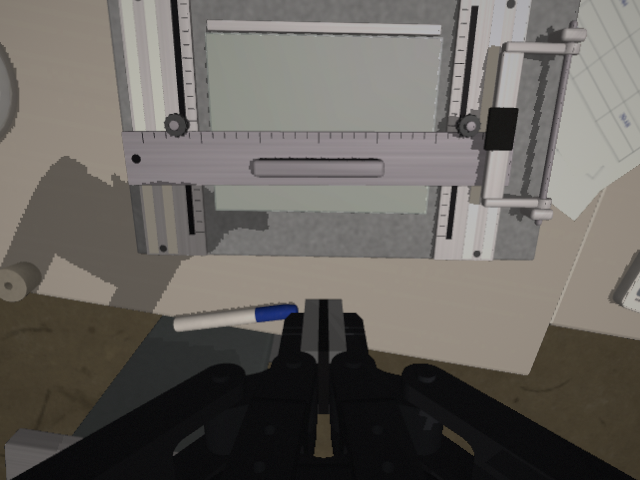

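View pics/t_L.png

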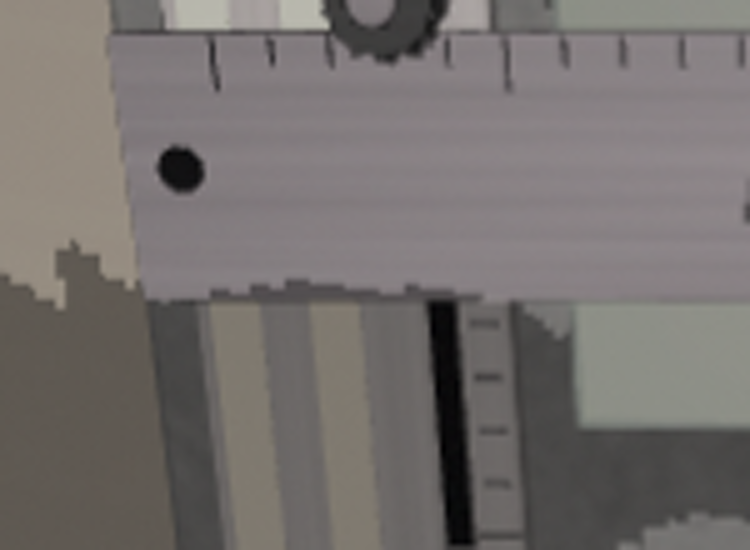

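View pics/t_R.png

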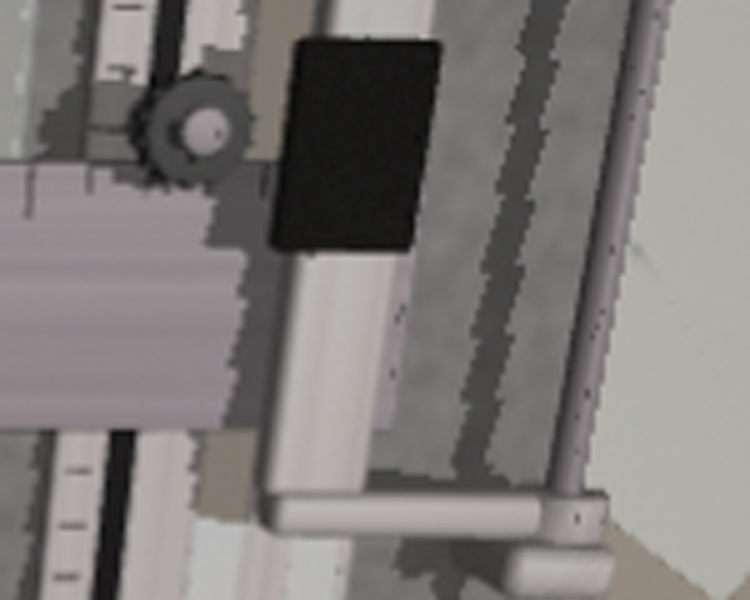

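```bash
python3 - <<'E'
from h import *
import cv2
im=cv2.imread("pics/t_wrist.png")
cv2.imwrite("pics/t_L2.png",cv2.resize(im[95:175,110:260],None,fx=5,fy=5,interpolation=cv2.INTER_CUBIC))
for nm,cols in(("k",(150,200,240,300,340,400,430,480)),("t",(150,200,240,300,340,400,430,480))):
    d=pickle.load(open(f"pics/{nm}_wrist.pkl","rb"));g=d["pixels"].astype(float).mean(2)
    pts=[]
    for x in range(150,490):
        if 165<x<205 or 450<x: continue
        r=g[110:175,x-0];k=np.argmin(r[:60]);
        # dark chamfer line: first strong minimum near edge
        gr=np.diff(r);
        pts.append((x,110+k,r[k]))
    p=np.array(pts);m=np.median(p[:,1]);p=p[abs(p[:,1]-m)<5]
    w=onz(d,p[:,:2],28)[:,:2]
    c=np.polyfit(w[:,1],w[:,0],1);res=w[:,0]-np.polyval(c,w[:,1]);ok=abs(res)<1;c=np.polyfit(w[ok,1],w[ok,0],1)
    print(nm,len(p),ok.sum(),"yaw",np.degrees(np.arctan(-c[0])).round(2),"x at y=-26,-261:",np.polyval(c,[-26.5,-261.3]).round(2))
E
```

```text
k 258 256 yaw 10.71 x at y=-26,-261: [551.61 596.04]
t 130 128 yaw 10.78 x at y=-26,-261: [527.73 572.42]
```

View pics/t_L2.png

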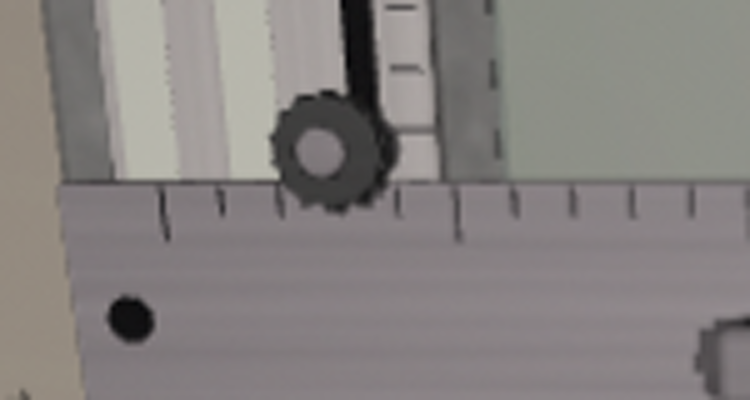

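```bash
python3 - <<'E'
from h import *
for nm,a,b in(("k",146,166),("t",124,141)):
    d=pickle.load(open(f"pics/{nm}_wrist.pkl","rb"));g=d["pixels"].astype(float).mean(2)
    X=[x for x in range(150,450) if not 160<x<205]
    p=np.array([(x,a+np.argmin(g[a:b,x])) for x in X],float);p=p[abs(p[:,1]-np.median(p[:,1]))<3]
    w=onz(d,p,28)[:,:2]
    c=np.polyfit(w[:,1],w[:,0],1)
    for _ in range(3):
        ok=abs(w[:,0]-np.polyval(c,w[:,1]))<.9;c=np.polyfit(w[ok,1],w[ok,0],1)
    print(nm,ok.sum(),"yaw",np.degrees(np.arctan(-c[0])).round(2),np.polyval(c,[-26.5,-261.3]).round(2))
d=pickle.load(open("pics/t_wrist.pkl","rb"))
for n,p in(("sL",zz(110,95,5)(321,152)),("sR",zz(430,100,5)(206,129))): print(n,onz(d,[p],46)[0].round(1))
print(onz(d,[zz(110,95,5)(60,183),zz(110,95,5)(131,319)],28).round(1)); d=pickle.load(open("pics/k_wrist.pkl","rb")); print(onz(d,[zz(100,125,5)(140,152),zz(100,125,5)(209,285)],28).round(1))
E
```

```text
k 253 yaw 10.72 [551.61 596.04]
t 230 yaw 10.49 [551.89 595.37]
sL [557.7 -26.3  46. ]
sR [ 602.2 -261.    46. ]
[[542.2  22.9  28. ]
 [521.4   9.7  28. ]]
[[542.4  22.7  28. ]
 [521.2   9.6  28. ]]
```

The measured edge differs by about 0.3–0.7 mm before and after, which is close to the pixel limit. I'll take a close-up of each post to settle it.

Call:
arm_command(
  plan=[
    {"jaw": 1,"dx": 8,"dy": 38,"dz": 30,"wx": 0,"wy": 0,"wz": 0},
    {"jaw": 1,"dx": 16,"dy": 76,"dz": 60,"wx": 0,"wy": 0,"wz": 0},
    {"jaw": 1,"dx": 25,"dy": 110,"dz": 95,"wx": 0,"wy": 0,"wz": 0},
    {"jaw": 1,"dx": 25,"dy": 118,"dz": 130,"wx": 0,"wy": 0,"wz": 0},
    {"jaw": 1,"dx": 25,"dy": 118,"dz": 150,"wx": 0,"wy": 0,"wz": 0},
    {"jaw": 1,"dx": 25,"dy": 118,"dz": 150,"wx": 0,"wy": 0,"wz": 0},
    {"jaw": 1,"dx": 25,"dy": 118,"dz": 150,"wx": 0,"wy": 0,"wz": 0},
    {"jaw": 1,"dx": 25,"dy": 118,"dz": 150,"wx": 0,"wy": 0,"wz": 0},
  ],
)

```text
time: 17.0
tool_pos: [567.9, -267.2, 280.7]
tcp_rot: [179.9, -0.1, 10.7]
ft_force: [-0.5, 0.2, -0.0]
finger_gap: -0.4
```

```bash
python3 snap.py uR wrist
```

```text
17.05 [ 567.99 -267.23  280.9 ] [ 1.7985e+02 -1.7000e-01  1.0690e+01] [ 1.53 -0.55 -0.08] [ 0.03   0.072 -0.016] 0.17279323496122628
```

Call:
arm_command(
  plan=[
    {"jaw": 1,"dx": 0,"dy": -45,"dz": 0,"wx": 0,"wy": 0,"wz": 0},
    {"jaw": 1,"dx": 0,"dy": -90,"dz": 0,"wx": 0,"wy": 0,"wz": 0},
    {"jaw": 1,"dx": 0,"dy": -135,"dz": 0,"wx": 0,"wy": 0,"wz": 0},
    {"jaw": 1,"dx": 0,"dy": -180,"dz": 0,"wx": 0,"wy": 0,"wz": 0},
    {"jaw": 1,"dx": 0,"dy": -220,"dz": 0,"wx": 0,"wy": 0,"wz": 0},
    {"jaw": 1,"dx": 0,"dy": -238,"dz": 0,"wx": 0,"wy": 0,"wz": 0},
    {"jaw": 1,"dx": 0,"dy": -238,"dz": 0,"wx": 0,"wy": 0,"wz": 0},
    {"jaw": 1,"dx": 0,"dy": -238,"dz": 0,"wx": 0,"wy": 0,"wz": 0},
    {"jaw": 1,"dx": 0,"dy": -238,"dz": 0,"wx": 0,"wy": 0,"wz": 0},
  ],
)

```text
time: 17.95
tool_pos: [523.7, -34.0, 279.3]
tcp_rot: [179.9, -0.1, 10.6]
ft_force: [0.0, 1.0, 0.3]
finger_gap: 0.2
```

```bash
python3 snap.py uL wrist; python3 - <<'E'
import cv2
a=cv2.imread("pics/uL_wrist.png")[120:300,190:450];b=cv2.imread("pics/uR_wrist.png")[120:300,190:450]
for n,i in(("uLz",a),("uRz",b)): cv2.imwrite(f"pics/{n}.png",cv2.resize(i,None,fx=3,fy=3,interpolation=cv2.INTER_CUBIC))
E
```

```text
18.0 [523.61 -34.15 279.  ] [ 1.7996e+02 -7.0000e-02  1.0590e+01] [ 0.47 -0.14 -0.41] [-0.095 -0.005 -0.013] 0.17967946652870323
```

View pics/uRz.png

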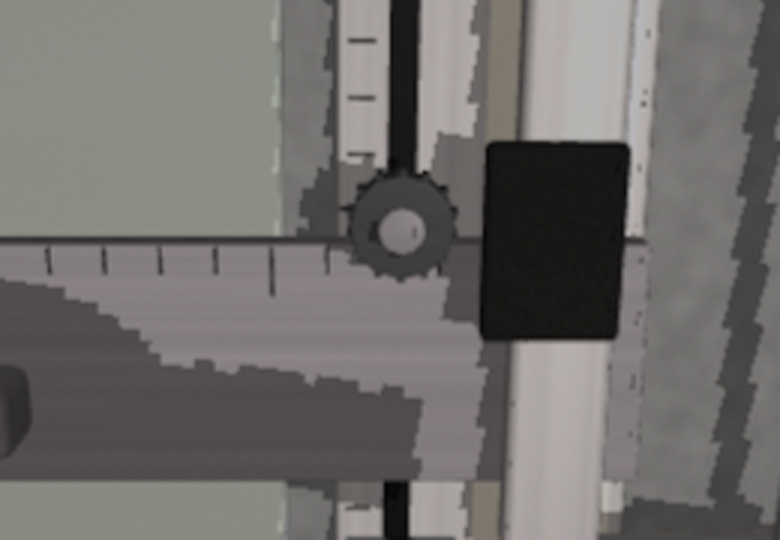

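View pics/uLz.png

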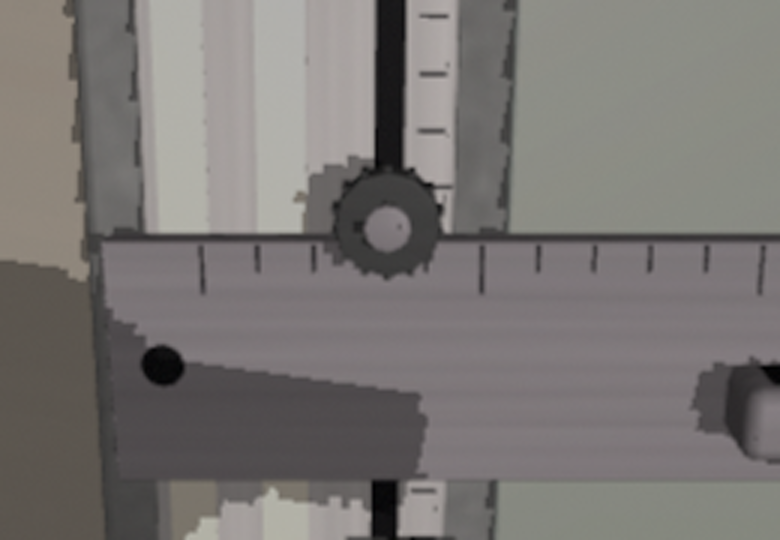

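```bash
python3 - <<'E'
from h import *
n=np.array([np.cos(np.radians(10.66)),np.sin(np.radians(10.66))])
for nm,x0 in(("uR",(402,231)),("uL",(388,228))):
    d=pickle.load(open(f"pics/{nm}_wrist.pkl","rb"));g=d["pixels"].astype(np.float32).mean(2)
    Z=zz(190,120,3);sx,sy=Z(*x0)
    # stud centroid: bright inside 9px
    w=g[int(sy)-9:int(sy)+10,int(sx)-9:int(sx)+10];yy,xx=np.mgrid[int(sy)-9:int(sy)+10,int(sx)-9:int(sx)+10]
    m=(np.hypot(xx-sx,yy-sy)<8.5)&(w>105);c=(xx[m].mean(),yy[m].mean())
    # dark edge band center columns away from nut
    xs=list(range(int(sx)-30 if nm=="uL" else int(sx)-90,int(sx)-21))+(list(range(int(sx)+21,int(sx)+90)) if nm=="uL" else [])
    pts=[]
    for x in xs:
        r=g[195:206,x];wt=np.clip(110-r,0,None)
        if wt.sum()>0: pts.append((x,195+(wt*np.arange(11)).sum()/wt.sum()))
    w2=onz(d,pts,28)[:,:2]@n; s=onz(d,[c],45)[0]
    print(nm,c,m.sum(),np.round(s,1),"stud n",s[:2]@n,"edge n",np.median(w2),w2.std(),"diff",s[:2]@n-np.median(w2))
E
```

```text
uR (np.float64(323.72151898734177), np.float64(196.55696202531647)) 158 [ 602.  -261.6   45. ] stud n 543.2020952174217 edge n 537.773332739268 0.43252169029157256 diff 5.4287624781537716
uL (np.float64(318.9685534591195), np.float64(195.60377358490567)) 159 [557.8 -25.8  45. ] stud n 543.4487097582657 edge n 538.043573427112 0.4282262424970253 diff 5.405136331153699
```

The post-to-edge distances are 5.43 mm (right) and 5.41 mm (left), so the bar sits equally on both stops. Handing in.

```bash
python3 -c "
from bench import *
print(hand_in())"
```

```text
the job is handed in; nothing more can be done
None
```

The straightedge is seated against both stop posts, and the hold-down is swung down onto its right-hand end. I handed the job in at about 18 s, with the arm clear of everything.

**What I did:** I pushed the straightedge by its rib with two fingertips. It met the right post first, pivoted square against the left one, and I held it there at about 5–6 N in total. I backed off, then pushed the hold-down's thumb pad down along its arc with the closed fingertips. It would not go further at about 9 N.

**Last checks:**
- **Both stops:** close-up pictures put the straightedge's far edge 5.43 mm from the right post's axis and 5.41 mm from the left's. That is equal, and fits contact with the 6 mm post radius within the calibration error.
- **Posts:** they measure within about 0.5 mm of where they were before the push.
- **Hold-down:** the picture fits an angle of about 0 to 0.04 rad, lying across the right-hand end of the straightedge.
- **Glass plate and surroundings:** the plate and the items in the last pictures looked undisturbed. I checked these by eye only, and not every bystander was in view.

**One disagreement:** an overview picture after clamping suggested a shift of 0.3–0.7 mm. That is below its pixel size of about 1 mm, and the close-ups did not confirm it.

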